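# Pack the carved jade jigsaw panel in its case

## Robot

A 6-joint arm with a two-finger parallel gripper is mounted at the origin on the work surface. World frame = base frame: x ahead of the robot, y to its left, z up, the work surface at z = 0. Lengths are in mm, angles in degrees, forces in N, time in s.
With the tool pointing down it reaches from about 350 to 850 mm from the base axis. Payload 8.1 kg.
Tool frame: the origin (TCP) lies midway between the tips of the shut fingers; the grasp point (between the pads) lies 19 mm behind it; z points along the fingers, y is the line along which they close (so a half turn about z gives the same grasp; the last joint's range is limited). The gripper opens to 85 mm and grips with 20 to 120 N. Pads are 22 mm wide; open, the fingers measure 114 mm over their backs; the gripper's body (76 mm by 85 mm) begins 54 mm behind the grasp point. The pads swing forward as they close: fully open they stand 13 mm farther back than shut.
Start: joints at [66.154, 7.471, 85.268, -0, 87.261, -4.893], TCP at [194.858, 567.481, 198.892] pointing down, gripper open.
Joint ranges: [-169.43, 169.43], [-51.17, 129.36], [1.28, 143.12], [-76.62, 256.62], [0, 156.53], [-152.29, 152.29]. Speed limits (degrees/s): [136.94, 136.94, 159.86, 180, 180, 180].

## Interface

Orientations are given as [roll, pitch, yaw] about the fixed x, y, z axes, in that order (R = Rz(yaw) Ry(pitch) Rx(roll)).
In Python, from bench import r gives the robot as it stands.
- The arm moves only by the shell command python3 steer.py 'ROWS' [FORCE]. ROWS is 1 to 8 rows, one to a line, with the numbers parted by commas; each row has 7 numbers: a rotation vector rx, ry, rz in units of 4 degrees, then dx, dy, dz in cm, then the finger opening in mm; each row is the pose to reach, as a shift and turn from the pose commanded when the command began, along the tool's axes at that moment; what a row does not reach only later rows make up. A row lasts 1/8 s, in which the tool goes at most 62.5 mm and 10.7 degrees, less where a joint would pass 70% of its speed; a pose out of reach is approached as far as the arm can. The fingers move at their own pace and stop on an object; FORCE is the grip in N (left out, the last holds). Time passes only in rows, so rows that do not move let the fingers close. It prints the time, the measured TCP pose, the force, the opening and the grip force at its end. Input that does not fit is refused with a message, and nothing moves.
- r.sense(): the state, without advancing time (a new reading comes with each control period).
- r.snapshot(name): name is "scene" or "top" or "wrist"; returns a dict with "pixels" (480x640x3 uint8, blue, green, red), "fx", "fy", "cx", "cy" (pixels), "D" ([k1, k2, p1, p2, k3] as OpenCV has them; the pictures are not rectified), "pose" (4x4, takes a point from camera to world coordinates). Camera axes: x right, y up, looking along -z (the intrinsics and any distortion apply to the point x, -y, -z); pixel columns grow to the right and rows downward; lengths in mm; the calibration is good to about 2 mm. A picture is of the moment at which its call begins. There is no depth.
- r.hand_in(): hands the job in; it is judged then, once.
The state is a dict: "time": time; "joint_pos": joint angles; "qd": joint speeds; "joint_efforts": joint torques, N m; "tool_pos": TCP position; "tcp_rot": TCP orientation; "ft_force": force on the tool from outside, world axes, zero at the start; "wrist_torque": the same for the moment, N m; "finger_gap": finger opening in mm; "grip_force": force on a finger pad.
Only numpy, scipy, OpenCV 4.12 (cv2) and the standard library are available. Lean on these libraries where they do the work, as an engineer would, in place of code of your own. Each camera call takes 0.05 s, during which the arm holds its last target. There are 200 camera calls.

## Task

Pack the carved jade panel: lift the lid of the wooden case, swing it over past upright and lower it gently onto its rests, then fit every plaque lying on the mat into its own place in the recess, turned so that its tabs, notches and cut corners interlock with its neighbours and the frame and it drops flush with the rim (places whose plaque is not there stay empty). Then swing the lid back over and lower it gently shut, letting it slam neither way and leaving the basin, spanner and bur stand undisturbed.

Things in the scene. Friction and masses are not known exactly. Their poses are not given: they have to be found in the camera images.
- case: Fixed wooden case, 186 mm along x (the hinge line), 136 mm along y (to the hinge side), base 30 mm high. Origin: centre of the underside, on the bench, z up. Its recess, 154 x 103 mm, centred, 12 mm deep (floor 18 mm above the bench), takes six interlocking plaques in two rows of three at 51 mm pitch, with 3 mm between neighbours and 2 mm to the rim. Only the lid stands above the rim.
- lid (a joint): Hinge angle of the lid: 0 shut, growing as it opens; 1.57 upright; 2.05 leaning back on its rests (stop). A 36 mm deep wooden frame with clear top, about 0.35 kg; the hinge is only lightly damped: let go, the lid falls to the side it leans to.
- lid_hinge (a point): Middle of the hinge line (which runs along the case's x), 68 mm to +y of the case's centre, 30 mm above the bench. Does not move with the lid.
- lid_handle (a point): Middle of the round bar of the lid's steel loop pull, 10 mm thick, parallel to the hinge line, 74 mm clear between its arms and 35 mm clear of the lid's edge: one finger fits behind it. Moves with the lid: shut, it is 176 mm from the hinge line towards the case's -y and 18 mm above it (48 mm above the bench).
- case_end (a point): Middle of the rim's outer edge at the case's +x end, 93 mm from the centre, 30 mm above the bench.
- plaque_1: Jade plaque 12 mm thick, 95 g, on a 4 mm mat, at any yaw. Origin: underside, below the middle of a raised ridge to grip: 30 mm along x, 16 mm wide (y), top 27 mm above the underside. Outline: 51 mm square centred on the ridge, (-x,+y) corner cut out, tab mid +x side. Tabs, notches, cuts: 17 mm squares (edges inset 1.5 mm). May be absent.
- plaque_2: Jade plaque 12 mm thick, 95 g, on a 4 mm mat, at any yaw. Origin: underside, below the middle of a raised ridge to grip: 30 mm along x, 16 mm wide (y), top 27 mm above the underside. Outline: 51 mm square centred 8.5 mm to -x of the ridge, notch mid -x side, (+x,-y) corner cut out, tabs mid +x and mid +y sides. Tabs, notches, cuts: 17 mm squares (edges inset 1.5 mm). May be absent.
- plaque_3: Jade plaque 12 mm thick, 95 g, on a 4 mm mat, at any yaw. Origin: underside, below the middle of a raised ridge to grip: 30 mm along x, 16 mm wide (y), top 27 mm above the underside. Outline: 51 mm square centred 8.5 mm to -x of the ridge, notch mid -x side, tab mid +y side. Tabs, notches, cuts: 17 mm squares (edges inset 1.5 mm). May be absent.
- plaque_4: Jade plaque 12 mm thick, 95 g, on a 4 mm mat, at any yaw. Origin: underside, below the middle of a raised ridge to grip: 30 mm along x, 16 mm wide (y), top 27 mm above the underside. Outline: 51 mm square centred on the ridge, (+x,-y) corner cut out, tab on the -y side at its -x end. Tabs, notches, cuts: 17 mm squares (edges inset 1.5 mm). May be absent.
- plaque_5: Jade plaque 12 mm thick, 95 g, on a 4 mm mat, at any yaw. Origin: underside, below the middle of a raised ridge to grip: 30 mm along x, 16 mm wide (y), top 27 mm above the underside. Outline: 51 mm square centred on the ridge, notch mid -y side, (-x,+y) corner cut out, tabs: -x side at its -y end, +x side at its +y end. Tabs, notches, cuts: 17 mm squares (edges inset 1.5 mm). May be absent.
- plaque_6: Jade plaque 12 mm thick, 95 g, on a 4 mm mat, at any yaw. Origin: underside, below the middle of a raised ridge to grip: 30 mm along x, 16 mm wide (y), top 27 mm above the underside. Outline: 51 mm square centred on the ridge, no tab, (-x,+y) corner cut out, notch mid -y side. Tabs, notches, cuts: 17 mm squares (edges inset 1.5 mm). May be absent.
- place_1 (a point): Where the origin of plaque 1 belongs, on the recess floor (-x end of the -y row); the plaque's x, y axes then point along the case's x, y.
- place_2 (a point): Where the origin of plaque 2 belongs, on the recess floor (middle of the -y row); the plaque's x, y axes then point along the case's x, y. A 17 mm square key of the rim fills the plaque's cut-out corner, at case x = 17 mm on the -y side.
- place_3 (a point): Where the origin of plaque 3 belongs, on the recess floor (+x end of the -y row); the plaque's x, y axes then point along the case's x, y.
- place_4 (a point): Where the origin of plaque 4 belongs, on the recess floor (-x end of the +y row); the plaque's x, y axes then point along the case's x, y.
- place_5 (a point): Where the origin of plaque 5 belongs, on the recess floor (middle of the +y row); the plaque's x, y axes then point along the case's x, y. A 17 mm square key of the rim fills the plaque's cut-out corner, at case x = -17 mm on the +y side.
- place_6 (a point): Where the origin of plaque 6 belongs, on the recess floor (+x end of the +y row); the plaque's x, y axes then point along the case's x, y.
- basin: White plastic basin, 150 mm across, 55 mm high, a bystander; origin under its centre.
- spanner: Small spanner, 130 mm long, a bystander lying on the bench; origin under its middle.
- bur_stand: Round aluminium stand full of carving burs, 80 mm across, about 60 mm high, a bystander; origin under its centre.

How it is judged (in metres and radians):
On the way, in this order (a step that is already met when the one before it is completed fails the run):
1. the lid leans back on its rests (past 1.98 rad) (value of joint lid above 1.98 rad), for 0.2 s.
2. every plaque present lies flush in its own place while the lid is still open (horizontal distance between plaque_1 and place_1 below 0.006 m and z of plaque_1 in the frame of place_1 below 0.003 m and angle between each of plaque_1, plaque_2, plaque_3, plaque_4, plaque_5, plaque_6's own z axis and vertical below 0.06 rad and angle between the x axis of each of plaque_1, plaque_2, plaque_3, plaque_4, plaque_5, plaque_6 and the x axis of case, either way round below 0.1 rad and x of case_end in the frame of plaque_1 above 0 m and horizontal distance between plaque_2 and place_2 below 0.006 m and z of plaque_2 in the frame of place_2 below 0.003 m and x of case_end in the frame of plaque_2 above 0 m and horizontal distance between plaque_3 and place_3 below 0.006 m and z of plaque_3 in the frame of place_3 below 0.003 m and x of case_end in the frame of plaque_3 above 0 m and horizontal distance between plaque_4 and place_4 below 0.006 m and z of plaque_4 in the frame of place_4 below 0.003 m and x of case_end in the frame of plaque_4 above 0 m and horizontal distance between plaque_5 and place_5 below 0.006 m and z of plaque_5 in the frame of place_5 below 0.003 m and x of case_end in the frame of plaque_5 above 0 m and horizontal distance between plaque_6 and place_6 below 0.006 m and z of plaque_6 in the frame of place_6 below 0.003 m and x of case_end in the frame of plaque_6 above 0 m and value of joint lid above 1.5 rad), for 0.2 s.
At the end, for the whole second after the job is handed in: The lid is shut (under 0.04 rad) and still, and every plaque present lies at rest in its own place: within 6 mm of it, under 3 mm above the recess floor, level within 0.06 rad and turned the right way round within 0.1 rad (horizontal distance between plaque_1 and place_1 below 0.006 m and z of plaque_1 in the frame of place_1 below 0.003 m and angle between each of plaque_1, plaque_2, plaque_3, plaque_4, plaque_5, plaque_6's own z axis and vertical below 0.06 rad and angle between the x axis of each of plaque_1, plaque_2, plaque_3, plaque_4, plaque_5, plaque_6 and the x axis of case, either way round below 0.1 rad and x of case_end in the frame of plaque_1 above 0 m and horizontal distance between plaque_2 and place_2 below 0.006 m and z of plaque_2 in the frame of place_2 below 0.003 m and x of case_end in the frame of plaque_2 above 0 m and horizontal distance between plaque_3 and place_3 below 0.006 m and z of plaque_3 in the frame of place_3 below 0.003 m and x of case_end in the frame of plaque_3 above 0 m and horizontal distance between plaque_4 and place_4 below 0.006 m and z of plaque_4 in the frame of place_4 below 0.003 m and x of case_end in the frame of plaque_4 above 0 m and horizontal distance between plaque_5 and place_5 below 0.006 m and z of plaque_5 in the frame of place_5 below 0.003 m and x of case_end in the frame of plaque_5 above 0 m and horizontal distance between plaque_6 and place_6 below 0.006 m and z of plaque_6 in the frame of place_6 below 0.003 m and x of case_end in the frame of plaque_6 above 0 m and linear speed of each of plaque_1, plaque_2, plaque_3, plaque_4, plaque_5, plaque_6 below 0.03 m/s and value of joint lid below 0.04 rad and velocity of joint lid above -0.1 rad/s); the robot touches nothing.
It fails at once if the lid slams shut (faster than 1 rad/s in its last 0.1 rad) (value of joint lid below 0.1 rad and velocity of joint lid below -1 rad/s).
It fails at once if the lid slams onto its rests (faster than 0.65 rad/s in the last 0.1 rad) (value of joint lid above 1.95 rad and velocity of joint lid above 0.65 rad/s).
It fails at once if the basin, spanner or bur stand is moved by more than 3 cm (distance of any of basin, spanner, bur_stand from where it was at the start of the episode above 0.03 m).
Of plaque_1, plaque_2, plaque_3, plaque_4, plaque_5, plaque_6 only 4 to 6 are there at a start; the rules pass over those that are not, and their reading is None.
At some moment in a run one of plaque_1, plaque_2, plaque_3, plaque_4, plaque_5, plaque_6 may be knocked a few centimetres aside while the robot is not near it.
It also fails if it takes over 210 s, if anything falls off the work surface, if the arm or the gripper's body presses on something with over 40 N, if the wrist force passes 120 N, or if a joint passes its speed limit or range.

## Working session

There is one attempt and no reset: what is moved stays moved. The work goes in short steps, Python scripts to look and compute and a shell command to move; the robot and the scene stay as the last step left them, time stands still between calls to the robot, and variables do not carry over. Pictures are saved under pics/ and viewed, at most 14 in all, crops included, and the job is handed in when it is done.

```bash
ls; mkdir -p pics; python3 - <<'E'
from bench import r
import cv2
s=r.sense();print(s)
for n in("scene","top"):
    p=r.snapshot(n);cv2.imwrite(f"pics/{n}0.png",p["pixels"]);print(n,p["fx"],p["fy"],p["cx"],p["cy"],p["D"],p["pose"])
E
```

```text
bench.py
pics
steer.py
{'time': 0.0, 'joint_pos': array([ 6.61530043e+01,  7.51570242e+00,  8.53304106e+01, -2.90666847e-05,
        8.72603430e+01, -4.89374968e+00]), 'qd': array([-0.00819742,  0.08190727, -0.06596343, -0.06514378,  0.00832271,
        0.04546174]), 'joint_efforts': array([ 1.65749134e-04, -5.69414914e+01, -5.00534570e+01, -1.26110031e-04,
        1.51725998e-02,  6.74561147e-05]), 'tool_pos': array([194.61584839, 566.91428606, 197.82743832]), 'tcp_rot': array([-1.79893930e+02, -9.05264598e-03,  1.61046747e+02]), 'ft_force': array([ 0.72927893, -0.50832231, -0.25017285]), 'wrist_torque': array([-0.00625216, -0.04168978, -0.03937083]), 'grip_force': 0.0, 'finger_gap': 85.21225231951908}
scene 579.1150992183674 579.1150992183674 335.1912372523381 247.40278333552394 [-0.0801354  0.         0.         0.         0.       ] [[ 5.02852266e-01 -7.08532333e-01  4.95097497e-01  1.19545771e+03]
 [ 8.64298247e-01  4.04655158e-01 -2.98735238e-01 -3.40775851e+02]
 [ 1.13198191e-02  5.78131590e-01  8.15865017e-01  1.00140576e+03]
 [ 0.00000000e+00  0.00000000e+00  0.00000000e+00  1.00000000e+00]]
top 574.5504252389443 574.5504252389443 315.6608498489488 230.3824055738867 [-0.17140494  0.          0.          0.          0.        ] [[ 2.15957363e-02  9.86728175e-01 -1.60938287e-01  3.99971764e+02]
 [-9.99586194e-01  1.82507119e-02 -2.22340393e-02 -1.83481829e+01]
 [-1.90017147e-02  1.61351850e-01  9.86713999e-01  1.23649726e+03]
 [ 0.00000000e+00  0.00000000e+00  0.00000000e+00  1.00000000e+00]]
```
View pics/top0.png

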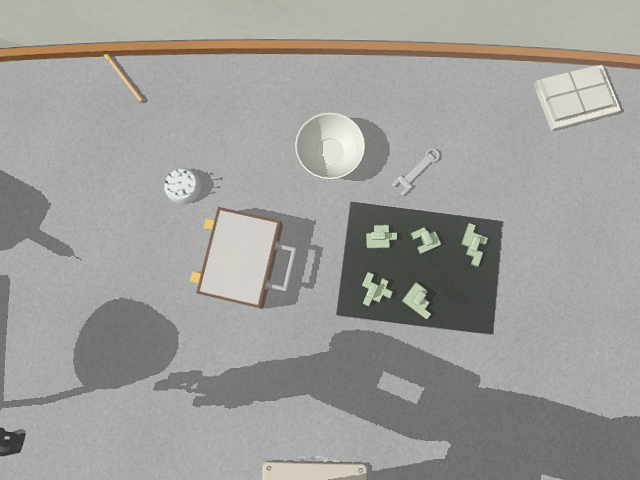

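View pics/scene0.png

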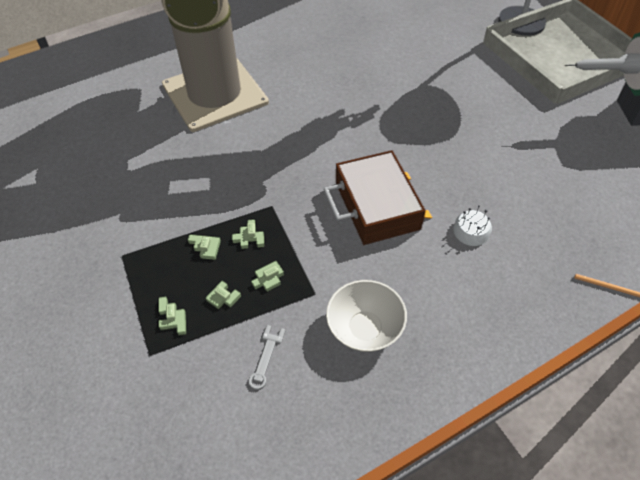

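```bash
cat > h.py <<'E'
import numpy as np, cv2
from bench import r
from scipy.spatial.transform import Rotation as R
def K(p): return np.array([[p["fx"],0,p["cx"]],[0,p["fy"],p["cy"]],[0,0,1.]])
def ray(p,px,z):
    "pixels (N,2) -> world points on plane z"
    u=cv2.undistortPoints(np.float64(px).reshape(-1,1,2),K(p),np.float64(p["D"])).reshape(-1,2)
    d=np.c_[u[:,0],-u[:,1],-np.ones(len(u))]@p["pose"][:3,:3].T; o=p["pose"][:3,3]
    return o+d*((z-o[2])/d[:,2])[:,None]
def proj(p,X):
    c=(np.atleast_2d(np.float64(X))-p["pose"][:3,3])@p["pose"][:3,:3]
    c=c*[1,-1,-1]
    return cv2.projectPoints(c.reshape(-1,1,3),np.zeros(3),np.zeros(3),K(p),np.float64(p["D"]))[0].reshape(-1,2)
def rect(p,x0,x1,y0,y1,z,s):
    "metric view of plane z: image up=+x, left=+y, s px/mm"
    h,w=int((x1-x0)*s),int((y1-y0)*s)
    v,u=np.mgrid[0:h,0:w]
    m=proj(p,np.c_[(x1-v.ravel()/s),(y1-u.ravel()/s),np.full(h*w,z)]).reshape(h,w,2).astype(np.float32)
    return cv2.remap(p["pixels"],m[...,0],m[...,1],cv2.INTER_CUBIC)
def tool(): 
    s=r.sense(); return np.array(s["tool_pos"]),R.from_euler("xyz",s["tcp_rot"],degrees=True)
E
python3 - <<'E'
from h import *
p=r.snapshot("top"); b=p["pixels"].astype(int)
# lid pane
B,G,Rr=b[...,0],b[...,1],b[...,2]
hsv=cv2.cvtColor(p["pixels"],cv2.COLOR_BGR2HSV)
br=((hsv[...,1]>90)&(hsv[...,0]<15)&(hsv[...,2]<170)).astype(np.uint8); br[:150]=0; br[340:]=0
br=cv2.morphologyEx(br,cv2.MORPH_CLOSE,np.ones((3,3)))
c=max(cv2.findContours(br,0,2)[0],key=cv2.contourArea)
q=cv2.approxPolyDP(cv2.convexHull(c),4,True).reshape(-1,2);print(q)
P=ray(p,q,66);print(P.round(1)); print(np.linalg.norm(P-np.roll(P,-1,0),axis=1))
im=rect(p,500,720,60,280,66,2.6);cv2.imwrite("pics/case.png",im)
mt=(hsv[...,2]<60).astype(np.uint8);mt[:, :325]=0;mt[340:]=0
c=max(cv2.findContours(mt,0,2)[0],key=cv2.contourArea)
q=cv2.approxPolyDP(cv2.convexHull(c),5,True).reshape(-1,2);P=ray(p,q,4);print(q,P.round(1))
jd=(hsv[...,1]>25)&(hsv[...,0]>35)&(hsv[...,0]<80)&(hsv[...,2]>90)
n,l,st,ce=cv2.connectedComponentsWithStats(jd.astype(np.uint8))
for i in range(1,n):
    if st[i,4]>80: print(st[i],ray(p,[ce[i]],16).round(1))
cv2.imwrite("pics/plq.png",rect(p,470,670,-230,20,16,3))
E
```

```text
[[273 244]
 [259 307]
 [197 292]
 [212 233]]
[[560.8  95.4  66. ]
 [430.9 119.9  66. ]
 [458.  249.3  66. ]
 [581.4 223.7  66. ]]
[132.21208809 132.20743449 125.96316559 130.00862164]
[[419 282]
 [436 293]
 [432 317]] [[ 492.7 -215.2    4. ]
 [ 469.5 -252.     4. ]
 [ 418.1 -243.2    4. ]]
[461 223  27  44 588] [[ 576.3 -332.2   16. ]]
[366 224  31  25 545] [[ 587.1 -128.7   16. ]]
[410 227  31  27 448] [[ 583.6 -228.1   16. ]]
[362 272  31  35 548] [[ 474.7 -119.1   16. ]]
[402 282  29  38 581] [[ 453.9 -209.2   16. ]]
```

View pics/plq.png

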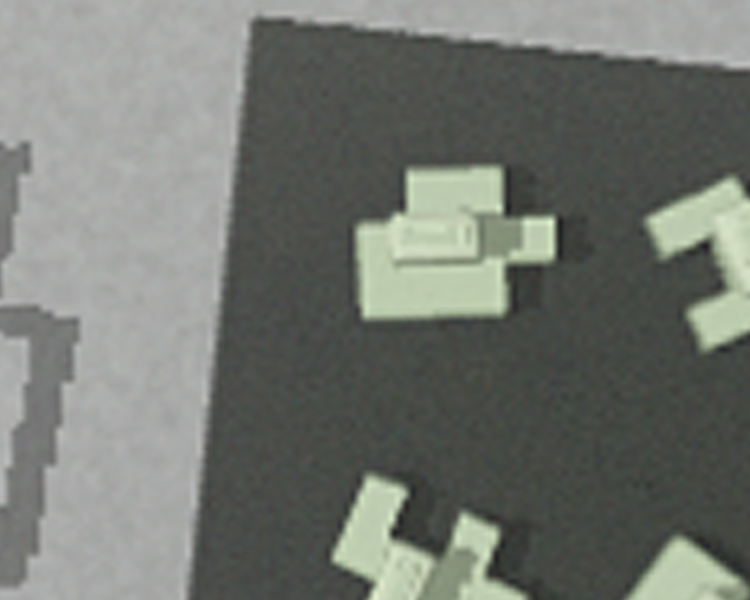

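View pics/case.png

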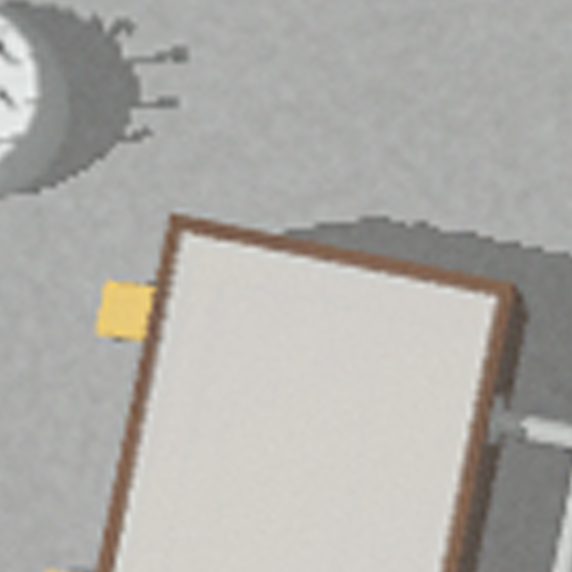

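```bash
python3 - <<'E'
from h import *
p=r.snapshot("top")
im=rect(p,400,680,40,280,66,3)
hsv=cv2.cvtColor(im,cv2.COLOR_BGR2HSV)
m=((im.min(2)>188)).astype(np.uint8)
n,l,st,ce=cv2.connectedComponentsWithStats(m);
for i in range(1,n):
    if st[i,4]>800:
        c=cv2.findContours((l==i).astype(np.uint8),0,2)[0][0]
        (a,b),sz,an=cv2.minAreaRect(c); print(st[i,4]/9,[680-b/3,280-a/3],np.array(sz)/3,an)
        for z in (66,48): pass
im=rect(p,420,640,-380,-60,16,2.5)
cv2.imwrite("pics/plq2.png",im)
E
```

```text
138.88888888888889 [673.3333333333334, 273.6666666666667] [13.33333333 12.66666667] 90.0
20858.333333333332 [533.5401814778646, 166.82082112630206] [122.35823568 172.56915283] 11.59217643737793
571.1111111111111 [512.3012898763021, 73.33974202473959] [27.45625814 88.1868693 ] 11.309932708740234
```

View pics/plq2.png

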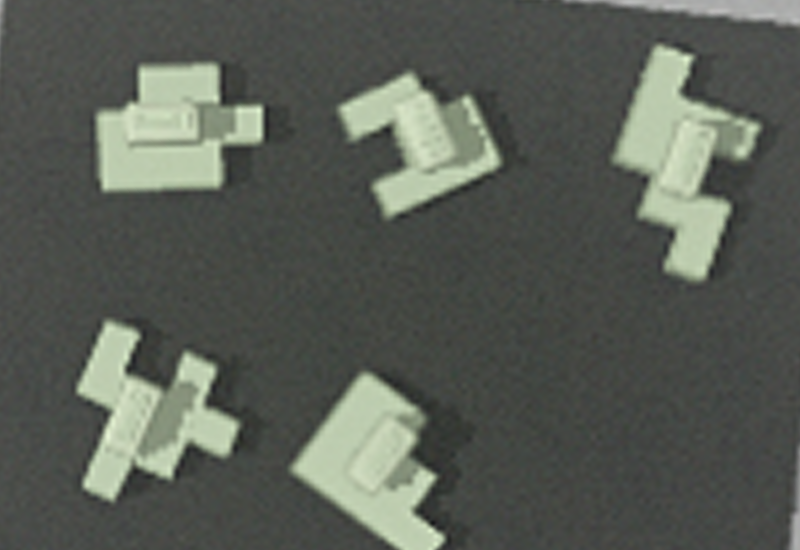

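```bash
cat >> h.py <<'E'
def go(pos,yaw=None):
    "print row (rotvec deg, shift mm) in current tool axes for TCP at pos, tool down, tool x axis at yaw (mod 180, nearest)"
    t,q=tool(); x=q.as_matrix()[:,0]; y0=np.degrees(np.arctan2(x[1],x[0]))
    if yaw is None: yaw=y0
    yaw=y0+(yaw-y0+90)%180-90
    T=R.from_euler("xyz",[180,0,yaw],degrees=True)
    print("rot",(q.inv()*T).as_rotvec(degrees=True).round(2),"shift",q.inv().apply(np.array(pos)-t).round(1),"yaw",round(yaw,1),"tcp",t.round(1))
C=np.array([533.2,166.8]); YAW=-11.7
def case(x,y,C=None,yaw=None):
    C=globals()["C"] if C is None else C
    a=np.radians(YAW if yaw is None else yaw); return C+[x*np.cos(a)-y*np.sin(a),x*np.sin(a)+y*np.cos(a)]
E
python3 - <<'E'
from h import *
b=case(0,-108);print(b); go([*b,130],YAW)
p=r.snapshot("scene")
im=p["pixels"].copy()
# check: predicted lid corners & handle bar vs scene picture (two-view check)
for X in [(93,68,66),(93,-68,66),(-93,-68,66),(-93,68,66),(37,-108,48),(-37,-108,48)]:
    u=proj(p,[*case(*X[:2]),X[2]])[0]; print(X,u.round(1)); cv2.circle(im,tuple(int(v) for v in u.round()),1,(0,0,255),-1)
cv2.imwrite("pics/chk.png",cv2.resize(im[120:270,300:460],None,fx=4,fy=4,interpolation=cv2.INTER_CUBIC)[:600])
E
```

```text
[511.2989721   61.04393645]
rot [-0.06 -0.01 -7.25] shift [-463.8 -375.8   68.6] yaw 168.3 tcp [194.7 567.1 198.2]
(93, 68, 66) [425.8 209.6]
(93, -68, 66) [364.7 225.5]
(-93, -68, 66) [335.7 162.1]
(-93, 68, 66) [392.7 148.8]
(37, -108, 48) [337.2 215.3]
(-37, -108, 48) [326.3 189.9]
```

View pics/chk.png

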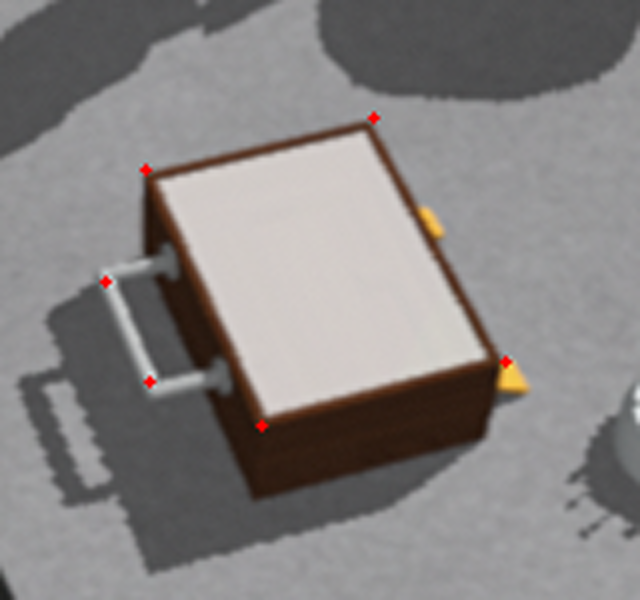

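Units first: shifts go in cm and turns go in units of 4 degrees. So -463.8 mm is -46.38, -375.8 mm is -37.58, -7.25 degrees is -1.8125.

```bash
python3 steer.py '0,0,-1.8125,-46.38,-37.58,6.8,36
0,0,-1.8125,-46.38,-37.58,6.8,36
0,0,-1.8125,-46.38,-37.58,6.8,36
0,0,-1.8125,-46.38,-37.58,6.8,36
0,0,-1.8125,-46.38,-37.58,6.8,36
0,0,-1.8125,-46.38,-37.58,6.8,36
0,0,-1.8125,-46.38,-37.58,6.8,36
0,0,-1.8125,-46.38,-37.58,6.8,36' 30; python3 -c "
from h import *
go([*case(0,-108),130],YAW)"
```

```text
time: 1.25
tool_pos: [459.2, 144.5, 142.4]
tcp_rot: [180.0, 0.0, 168.3]
ft_force: [0.3, -0.1, 0.1]
finger_gap: 35.7
grip_force: 0.0
rot [ 0.03  0.05 -0.  ] shift [-67.9 -71.1  12.4] yaw 168.3 tcp [459.2 144.5 142.4]
```

```bash
python3 steer.py '0,0,0,-6.79,-7.11,1.2,36
0,0,0,-6.79,-7.11,1.2,36
0,0,0,-6.79,-7.11,5,36
0,0,0,-6.79,-7.11,8,36
0,0,0,-6.79,-7.11,10,36
0,0,0,-6.79,-7.11,11.1,36
0,0,0,-6.79,-7.11,11.1,36'; python3 -c "
from h import *
go([*case(0,-108),30],YAW)
p=r.snapshot('wrist');cv2.imwrite('pics/w1.png',p['pixels']);print(p['pose'].round(2),p['fx'],p['D'])
p=r.snapshot('scene');cv2.imwrite('pics/s1.png',cv2.resize(p['pixels'][100:280,270:470],None,fx=3,fy=3))"
```

```text
time: 2.12
tool_pos: [509.8, 62.9, 30.7]
tcp_rot: [-180.0, -0.1, 168.3]
ft_force: [0.5, 0.6, -0.2]
finger_gap: 35.8
grip_force: 0.0
rot [-0.02 -0.08  0.  ] shift [-1.9 -1.5  0.7] yaw 168.3 tcp [509.8  62.9  30.7]
[[ 2.0000e-01 -9.4000e-01 -2.7000e-01  4.4381e+02]
 [ 9.8000e-01  2.0000e-01  6.0000e-02  7.6050e+01]
 [-0.0000e+00 -2.7000e-01  9.6000e-01  2.0618e+02]
 [ 0.0000e+00  0.0000e+00  0.0000e+00  1.0000e+00]] 364.05875621405096 [-0.07220459  0.          0.          0.          0.        ]
```

View pics/s1.png

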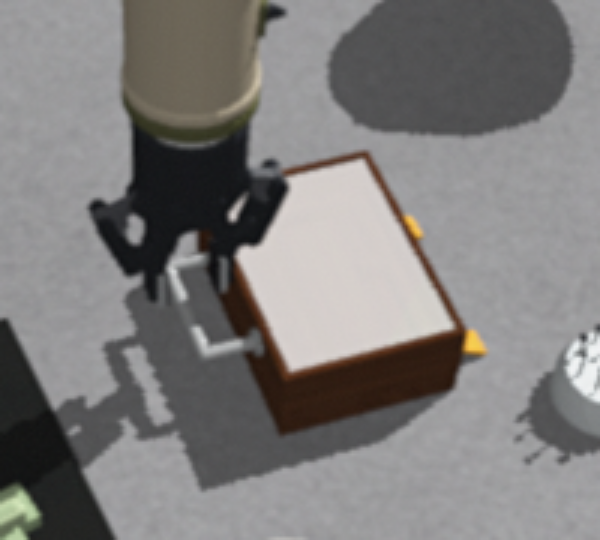

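```bash
python3 steer.py '0,0,0,0,0,0,20
0,0,0,0,0,0,8
0,0,0,0,0,0,8
0,0,0,0,0,0,8
0,0,0,0,0,0,8' 30; python3 -c "
from h import *
p=r.snapshot('scene');print((proj(p,[[509.8,62.9,30],[509.8,62.9,48],[*case(0,-108),48]])-[270,100])*3); print(r.sense()['ft_force'])
# arc rows in tool axes (y=case y,z=-up) from shut for bar angles
for a in np.arange(5,120,7.5):
    t=np.radians(a+5.84); t0=np.radians(5.84); print(a,(176.9*(np.cos(t0)-np.cos(t))).round(1),(-176.9*(np.sin(t)-np.sin(t0))).round(1))"
```

```text
time: 2.85
tool_pos: [510.4, 62.9, 31.3]
tcp_rot: [-180.0, -0.0, 168.3]
ft_force: [-0.1, 0.2, 0.3]
finger_gap: 8.2
grip_force: 0.0
[[186.02892179 320.81107128]
 [186.20257328 304.78699774]
 [184.99838358 307.18667614]]
[-0.08644989  0.94152056 -0.61376178]
5.0 2.2 -15.3
12.5 8.1 -37.7
20.0 16.8 -59.1
27.5 28.2 -79.2
35.0 42.2 -97.7
42.5 58.4 -114.2
50.0 76.7 -128.4
57.5 96.6 -140.1
65.0 117.9 -149.1
72.5 140.2 -155.2
80.0 163.1 -158.4
87.5 186.3 -158.6
95.0 209.3 -155.7
102.5 231.6 -149.9
110.0 253.1 -141.2
117.5 273.2 -129.8
```

```bash
python3 -c "
from h import *
p=r.snapshot('wrist');q=r.snapshot('scene')
a=p['pixels'];b=cv2.resize(q['pixels'][100:280,290:450],None,fx=2.667,fy=2.667)
cv2.imwrite('pics/w2.png',cv2.resize(np.hstack([a,b[:480]]),(800,360)))
print(proj(p,[r.sense()['tool_pos'],[*case(0,-108),48],[*case(37,-108),48],[*case(-37,-108),48]]).round())"
```

```text
[[322. 275.]
 [319. 290.]
 [319. 358.]
 [318. 213.]]
```

View pics/w2.png

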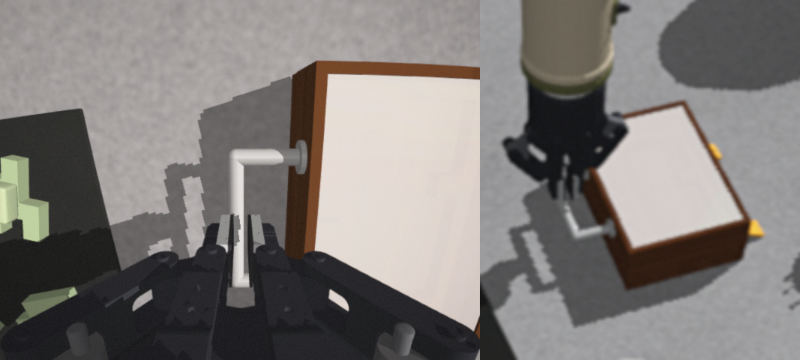

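The bar (x≈237, y 150–290 in the left half) lies between the pads; close fully.

```bash
python3 steer.py '0,0,0,0,0,0,0
0,0,0,0,0,0,0
0,0,0,0,0,0,0
0,0,0,0,0,0,0' 30
```

```text
time: 3.5
tool_pos: [510.4, 62.9, 31.3]
tcp_rot: [-180.0, 0.0, 168.3]
ft_force: [-0.4, 0.6, 0.4]
finger_gap: -0.1
grip_force: 0.0
```

```bash
python3 -c "
from h import *
p=r.snapshot('wrist');cv2.imwrite('pics/w3.png',cv2.resize(p['pixels'][230:450,200:440],None,fx=2.7,fy=2.7,interpolation=cv2.INTER_CUBIC))"
```

```text
(no output)
```

View pics/w3.png

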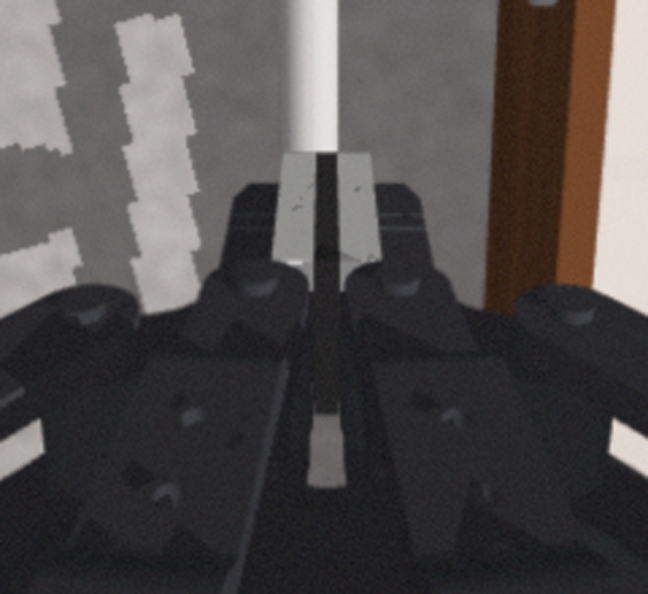

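Converted, 10 mm is 1, 5 mm is 0.5.

```bash
python3 steer.py '0,0,0,0,0,0,36
0,0,0,0,0,0,36
0,0,0,0,0,0,36
0,0,0,0,0,0.5,36
0,0,0,0,0,1,36
0,0,0,0,0,1.3,36
0,0,0,0,0,1.3,10
0,0,0,0,0,1.3,0' 30;python3 steer.py '0,0,0,0,0,0,0
0,0,0,0,0,0,0
0,0,0,0,0,0,0
0,0,0,0,0,0,0'
```

```text
time: 4.55
tool_pos: [509.6, 60.2, 18.0]
tcp_rot: [-179.7, -0.1, 168.3]
ft_force: [-3.2, -10.7, 1.7]
finger_gap: 5.7
grip_force: 25.2
time: 5.05
tool_pos: [509.6, 60.3, 18.0]
tcp_rot: [-179.7, -0.1, 168.3]
ft_force: [-4.6, -12.9, -0.1]
finger_gap: 5.6
grip_force: 25.2
```

Converted, 8 mm is 0.8, 4 mm is 0.4.

```bash
python3 steer.py '0,0,0,0,0,0,36
0,0,0,0,0,0,36
0,0,0,0,0.2,0.4,36
0,0,0,0,0.2,0.8,36
0,0,0,0,0.2,0.8,36
0,0,0,0,0.2,0.8,20
0,0,0,0,0.2,0.8,0
0,0,0,0,0.2,0.8,0' 25;python3 steer.py '0,0,0,0,0,0,0
0,0,0,0,0,0,0'; python3 -c "
from h import *
s=r.sense();print(s['tool_pos'],s['joint_pos'])
p=r.snapshot('wrist');q=r.snapshot('scene')
a=p['pixels'][200:440,160:480];b=q['pixels'][140:260,290:450]
cv2.imwrite('pics/w4.png',np.hstack([cv2.resize(a,(400,300)),cv2.resize(b,(400,300),interpolation=cv2.INTER_CUBIC)]))
print(proj(q,[s['tool_pos']]))"
```

```text
time: 6.05
tool_pos: [509.7, 60.2, 10.4]
tcp_rot: [-179.6, -0.1, 168.3]
ft_force: [-7.4, -23.6, 6.7]
finger_gap: 8.4
grip_force: 27.8
time: 6.3
tool_pos: [509.7, 60.1, 10.4]
tcp_rot: [-179.6, -0.1, 168.3]
ft_force: [-7.3, -22.6, 7.1]
finger_gap: 8.6
grip_force: 27.8
[509.74856645  60.13171521  10.39890448] [  1.32080077   4.64758512 108.99970333  -0.44574017  66.51661246
 -76.76745594]
[[330.84166703 213.08736685]]
```

View pics/w4.png

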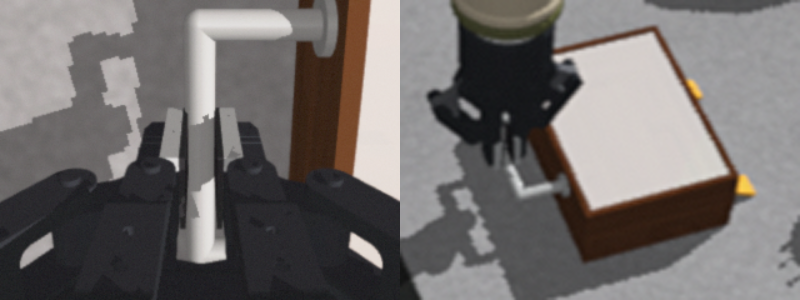

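Converted, -5 mm is -0.5, 4 mm is 0.4.

```bash
python3 steer.py '0,0,0,0,0,0,30
0,0,0,0,0,0,36
0,0,0,0,-0.5,0.2,36
0,0,0,0,-0.5,0.4,36
0,0,0,0,-0.5,0.6,36
0,0,0,0,-0.5,0.6,36'; python3 steer.py '0,0,0,0,0,0.2,36
0,0,0,0,0,0.4,36
0,0,0,0,0,0.4,36'; python3 steer.py '0,0,0,0,0,0.2,36
0,0,0,0,0,0.4,36
0,0,0,0,0,0.4,36'
```

```text
time: 7.15
tool_pos: [509.5, 60.1, 4.0]
tcp_rot: [-180.0, -0.0, 168.3]
ft_force: [0.5, -0.2, -0.3]
finger_gap: 35.9
grip_force: 0.0
time: 7.52
tool_pos: [509.6, 60.0, 0.1]
tcp_rot: [-180.0, -0.0, 168.3]
ft_force: [1.0, 0.5, -0.9]
finger_gap: 36.4
grip_force: 0.0
time: 7.9
tool_pos: [509.5, 60.0, -4.0]
tcp_rot: [-180.0, -0.0, 168.3]
ft_force: [-0.1, 1.3, -1.3]
finger_gap: 36.1
grip_force: 0.0
```

```bash
python3 steer.py '0,0,0,0,0,0,10
0,0,0,0,0,0,0
0,0,0,0,0,0,0
0,0,0,0,0,0,0
0,0,0,0,0,0,0' 25
```

```text
time: 8.52
tool_pos: [509.9, 60.0, -3.6]
tcp_rot: [180.0, 0.0, 168.3]
ft_force: [-0.1, -0.4, 0.7]
finger_gap: 9.1
grip_force: 24.3
```

Units first: shifts go in cm and turns go in units of 4 degrees. So -128.4 mm is -12.84, -114.2 mm is -11.42.

```bash
python3 steer.py '0,0,0,0,0.22,-1.53,0
0,0,0,0,0.81,-3.77,0
0,0,0,0,1.68,-5.91,0
0,0,0,0,2.82,-7.92,0
0,0,0,0,4.22,-9.77,0
0,0,0,0,5.84,-11.42,0
0,0,0,0,7.67,-12.84,0
0,0,0,0,7.67,-12.84,0' 40; python3 -c "
from h import *
print(r.sense()['wrist_torque'])"
```

```text
time: 9.52
tool_pos: [525.5, 134.7, 127.6]
tcp_rot: [-179.9, 0.1, 168.3]
ft_force: [-9.9, -10.8, 14.5]
finger_gap: 8.3
grip_force: 41.2
[-1.75437908  1.56867965  0.03146498]
```

Converted, 86.2 mm is 8.62, 62.9 mm is 6.29.

```bash
python3 steer.py '0,0,0,0,1.85,-1.44,0
0,0,0,0,4.02,-2.35,0
0,0,0,0,6.29,-2.97,0
0,0,0,0,8.62,-3.3,0
0,0,0,0,8.62,-3.3,0'; python3 -c "
from h import *
print(r.sense()['wrist_torque'])"
```

```text
time: 10.15
tool_pos: [543.3, 221.1, 159.4]
tcp_rot: [179.9, 0.1, 168.4]
ft_force: [-3.4, 0.0, 9.1]
finger_gap: 8.2
grip_force: 41.1
[-0.1305807   0.55842067 -0.01199531]
```

Converted, 46.2 mm is 4.62, 23.2 mm is 2.32.

```bash
python3 steer.py '0,0,0,0,2.32,-0.2,0
0,0,0,0,4.62,0.1,0
0,0,0,0,6.9,0.66,0
0,0,0,0,7.9,1.04,0
0,0,0,0,8.63,1.34,0
0,0,0,0,9.34,1.68,0
0,0,0,0,10,2.04,0
0,0,0,0,10,2.04,0'
```

```text
time: 11.15
tool_pos: [562.9, 317.6, 136.6]
tcp_rot: [-180.0, -0.0, 168.3]
ft_force: [-0.7, -0.2, -1.4]
finger_gap: 8.6
grip_force: 41.0
```

Converted, 11 mm is 1.1, 13 mm is 1.3.

```bash
python3 steer.py '0,0,0,0,0.4,0.23,0
0,0,0,0,0.8,0.47,0
0,0,0,0,1.1,0.67,0
0,0,0,0,1.3,0.8,0
0,0,0,0,1.3,0.8,0'; python3 -c "
from h import *
t,_=tool();h=case(0,68);v=t[:2]-h;a=np.radians(YAW);print(v@[-np.sin(a),np.cos(a)],v@[np.cos(a),np.sin(a)])"
```

```text
time: 11.78
tool_pos: [565.0, 327.5, 130.6]
tcp_rot: [-179.7, -0.1, 168.2]
ft_force: [-12.6, -14.9, 12.6]
finger_gap: 8.1
grip_force: 42.2
95.82063038130832 -1.4123104096399075
```

```bash
python3 steer.py '0,0,0,0,-0.2,-0.1,30
0,0,0,0,-0.2,-0.1,40
0,0,0,0,-0.2,-0.1,50
0,0,0,0,-0.2,-2,50
0,0,0,0,-0.2,-6,50
0,0,0,0,-0.2,-10,50'; python3 -c "
from h import *
# wrist view pose: over the mat, look; compute go for TCP so that camera is above recess
go([*case(0,-40),210],YAW)"
```

```text
time: 12.52
tool_pos: [565.4, 328.4, 231.7]
tcp_rot: [180.0, 0.0, 168.3]
ft_force: [-0.1, 0.7, 1.0]
finger_gap: 49.6
grip_force: 0.0
rot [0.03 0.04 0.01] shift [  -1.2 -204.8   21.6] yaw 168.3 tcp [565.4 328.4 231.7]
```

Converted, -170 mm is -17, -122 mm is -12.2.

```bash
python3 steer.py '0,0,0,0,-6.1,0,60
0,0,0,0,-12.2,2,60
0,0,0,0,-17,6,60
0,0,0,0,-17,10.5,60
0,0,0,0,-17,10.5,60
0,0,0,0,-17,10.5,60'; python3 - <<'E'
from h import *
s=r.sense();print(s['tool_pos'])
p=r.snapshot('wrist')
im=rect(p,430,640,70,260,30,3); cv2.imwrite('pics/rec.png',im)
E
```

```text
time: 13.28
tool_pos: [532.2, 162.5, 127.0]
tcp_rot: [179.9, 0.1, 168.3]
ft_force: [0.4, -0.1, -0.1]
finger_gap: 60.3
grip_force: 0.0
[532.19327338 162.5170912  126.95624123]
```

View pics/rec.png

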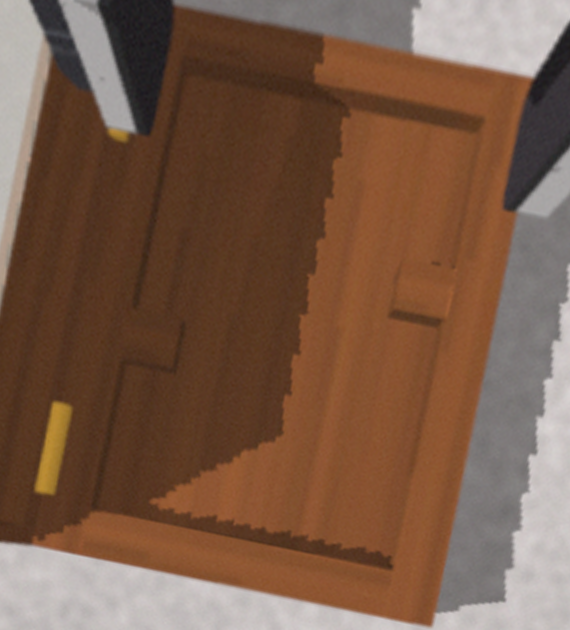

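```bash
python3 - <<'E'
from h import *
a=np.radians(YAW); ex=np.array([np.cos(a),np.sin(a)]); ey=np.array([-np.sin(a),np.cos(a)])
def fit(name,C0):
    p=r.snapshot(name); S=5
    # metric patch in case axes: rows: +x up, cols: +y left, about C0
    def patch(x0,x1,y0,y1):
        h,w=int((x1-x0)*S),int((y1-y0)*S); v,u=np.mgrid[0:h,0:w]
        xs=x1-(v+.5)/S; ys=y1-(u+.5)/S
        X=np.c_[C0+xs.reshape(-1,1)*ex+ys.reshape(-1,1)*ey,np.full(h*w,30.)]
        m=proj(p,X).reshape(h,w,2).astype(np.float32)
        im=cv2.remap(p["pixels"],m[...,0],m[...,1],cv2.INTER_LINEAR); hs=cv2.cvtColor(im,cv2.COLOR_BGR2HSV)
        return (hs[...,1]>110).astype(float),xs[:,0],ys[0]
    b,xs,ys=patch(-60,40,-80,-56)      # -y outer edge
    e=ys[0]-b.mean(1)*24  # y of edge per row
    k=np.polyfit(xs,e,1); 
    b,xs2,ys2=patch(-105,-81,-55,35)
    e2=xs2[0]-b.mean(0)*24
    k2=np.polyfit(ys2,e2,1)
    print(name,"ey edge at0",k[1].round(2),"slope deg",np.degrees(k[0]).round(2),e.std().round(2),"| ex edge",k2[1].round(2),np.degrees(k2[0]).round(2),e2.std().round(2))
    print(" centre", (C0+ex*(k2[1]+93)+ey*(k[1]+68)).round(1))
fit("wrist",C); fit("top",C); fit("scene",C)
E
```

```text
wrist ey edge at0 -69.99 slope deg 0.15 0.1 | ex edge -89.61 -0.09 0.11
 centre [536.1 164.2]
top ey edge at0 -60.17 slope deg -1.5 2.27 | ex edge -82.0 -1.21 1.31
 centre [545.6 172.2]
scene ey edge at0 -75.8 slope deg 0.36 0.32 | ex edge -89.15 -0.02 0.15
 centre [535.4 158.4]
```

Converted, -359 mm is -35.9, -77 mm is -7.7.

```bash
python3 steer.py '0,0,0,-7.7,-35.9,-1.5,70
0,0,0,-7.7,-35.9,-1.5,70
0,0,0,-7.7,-35.9,-1.5,70
0,0,0,-7.7,-35.9,-1.5,70
0,0,0,-7.7,-35.9,-1.5,70
0,0,0,-7.7,-35.9,-1.5,70
0,0,0,-7.7,-35.9,-1.5,70
0,0,0,-7.7,-35.9,-1.5,70'; python3 - <<'E'
from h import *
print(r.sense()['tool_pos'])
p=r.snapshot('wrist')
np.save('mat.npy',p,allow_pickle=True)
im=rect(p,420,640,-390,-60,16,2.4); cv2.imwrite('pics/mat.png',im)
E
```

```text
time: 14.48
tool_pos: [533.9, -205.2, 139.9]
tcp_rot: [180.0, 0.0, 168.3]
ft_force: [-0.4, 0.1, -0.8]
finger_gap: 69.9
grip_force: 0.0
[ 533.88486034 -205.1807843   139.92349982]
```

View pics/mat.png

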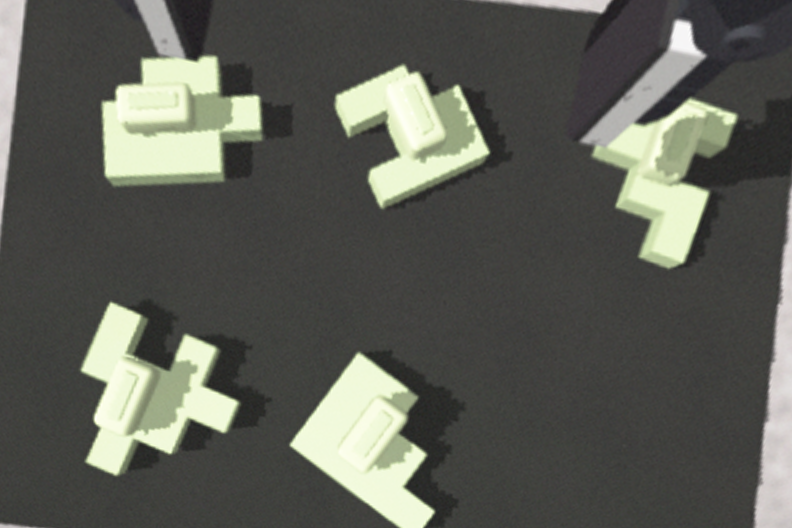

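```bash
cat >> h.py <<'E'
MODEL={1:[(-7,24),(24,24),(24,7),(41,7),(41,-7),(24,-7),(24,-24),(-24,-24),(-24,7),(-7,7)],
2:[(-32.5,24),(-15.5,24),(-15.5,41),(-1.5,41),(-1.5,24),(15.5,24),(15.5,7),(32.5,7),(32.5,-7),(-1.5,-7),(-1.5,-24),(-32.5,-24),(-32.5,-10),(-15.5,-10),(-15.5,10),(-32.5,10)],
4:[(-24,24),(24,24),(24,-7),(7,-7),(7,-24),(-10,-24),(-10,-41),(-24,-41)],
5:[(-7,24),(41,24),(41,10),(24,10),(24,-24),(10,-24),(10,-7),(-10,-7),(-10,-24),(-41,-24),(-41,-10),(-24,-10),(-24,7),(-7,7)],
6:[(-7,24),(24,24),(24,-24),(10,-24),(10,-7),(-10,-7),(-10,-24),(-24,-24),(-24,7),(-7,7)]}
def corners(p,z=16,S=5,x0=400,x1=660,y0=-400,y1=-40,thr=185,eps=7):
    im=rect(p,x0,x1,y0,y1,z,S); b=im.astype(int)
    m=((b[...,1]>thr)&(b[...,1]-b[...,0]>12)).astype(np.uint8)
    m=cv2.morphologyEx(m,cv2.MORPH_OPEN,np.ones((5,5)))
    out=[]
    for c in cv2.findContours(m,0,2)[0]:
        if cv2.contourArea(c)>300*S*S/2:
            q=cv2.approxPolyDP(c,eps,True).reshape(-1,2)
            out+=[(x1-(v+.5)/S,y1-(u+.5)/S) for u,v in q]
    return np.array(out)
def locate(k,P,x,y,yaw,gates=(7,5,3.5,2.5,2.5)):
    M=np.array(MODEL[k],float); t=np.array([x,y]); a=np.radians(yaw)
    for g in gates:
        Rm=np.array([[np.cos(a),-np.sin(a)],[np.sin(a),np.cos(a)]]); W=M@Rm.T+t
        d=np.linalg.norm(W[:,None]-P[None],axis=2); j=d.argmin(1); ok=d.min(1)<g
        A=M[ok];B=P[j[ok]]; ca,cb=A.mean(0),B.mean(0); H=(A-ca).T@(B-cb)
        a=np.arctan2(H[0,1]-H[1,0],H[0,0]+H[1,1]); Rm=np.array([[np.cos(a),-np.sin(a)],[np.sin(a),np.cos(a)]]); t=cb-Rm@ca
    res=np.linalg.norm(A@Rm.T+t-B,axis=1)
    print(k,"ridge",t.round(1),"yaw",np.degrees(a).round(1),"n",ok.sum(),"rms",np.sqrt((res**2).mean()).round(2))
    return t,np.degrees(a)
E
python3 - <<'E'
from h import *
p=np.load('mat.npy',allow_pickle=True).item()
G={1:(590.8,-127.5,-88),6:(583,-231.7,-159),5:(576,-335,-13),2:(473,-114,153),4:(462,-214,-34)}
for thr in (140,170,200):
    P=corners(p,thr=thr); print(thr,len(P))
    for k,g in G.items():
        try: locate(k,P,*g)
        except Exception as e: print(k,e)
# top-view cross-check
im=rect(p,420,640,-390,-60,16,2.4); print([im[v,u].tolist() for u,v in((150,155),(160,181),(245,115),(250,135),(120,420),(210,395))])
E
```

```text
140 87
1 ridge [ 591.4 -127.2] yaw -88.0 n 8 rms 0.8
6 ridge [ 586.6 -231. ] yaw -153.9 n 7 rms 1.41
5 ridge [ 577.9 -335.9] yaw -19.2 n 5 rms 0.86
2 ridge [ 474.7 -115.6] yaw 156.5 n 15 rms 0.69
4 ridge [ 459.4 -214.4] yaw -36.2 n 8 rms 0.83
170 137
1 ridge [ 591.5 -126.9] yaw -87.9 n 9 rms 1.06
6 ridge [ 583.7 -231.7] yaw -158.0 n 7 rms 1.6
5 ridge [ 575.7 -331.2] yaw -15.4 n 5 rms 1.58
2 ridge [ 474.7 -115.3] yaw 156.7 n 14 rms 0.55
4 ridge [ 459.5 -213.7] yaw -35.8 n 7 rms 0.86
200 120
1 ridge [ 591.6 -127.1] yaw -87.5 n 9 rms 1.04
6 ridge [ 587.3 -230.9] yaw -155.7 n 8 rms 1.2
5 ridge [ 577.  -334.7] yaw -18.9 n 8 rms 0.93
2 ridge [ 474.5 -115.2] yaw 156.9 n 14 rms 0.84
4 ridge [ 459.6 -214. ] yaw -36.2 n 6 rms 0.73
[[212, 247, 237], [118, 151, 138], [213, 247, 237], [110, 141, 127], [204, 240, 231], [218, 249, 241]]
```

```bash
cat >> h.py <<'E'
def goy(pos,yaw):
    "as go, but with the yaw taken literally"
    t,q=tool(); T=R.from_euler("xyz",[180,0,yaw],degrees=True)
    print("rot",(q.inv()*T).as_rotvec(degrees=True).round(2),"shift",q.inv().apply(np.array(pos)-t).round(1),"tcp",t.round(1))
C=np.array([536.2,164.4]); YAW=-11.6
PL={1:(-51,-25.5),2:(8.5,-25.5),4:(-51,25.5),5:(0,25.5),6:(51,25.5)}
E
python3 -c "
from h import *
goy([591.5,-127.1,40],92.2)"
```

```text
rot [3.000e-02 0.000e+00 7.615e+01] shift [-40.8  87.4  99.7] tcp [ 533.8 -204.5  139.7]
```

Converted, 40 mm is 4, 99 mm is 9.9, 76.15 degrees is 19.0375.

```bash
python3 steer.py '0,0,19.0375,-4.08,8.74,4,50
0,0,19.0375,-4.08,8.74,6,50
0,0,19.0375,-4.08,8.74,7,50
0,0,19.0375,-4.08,8.74,9.9,50
0,0,19.0375,-4.08,8.74,9.9,50
0,0,19.0375,-4.08,8.74,9.9,50
0,0,19.0375,-4.08,8.74,9.9,50
0,0,19.0375,-4.08,8.74,9.9,50' 40; python3 steer.py '0,0,0,0,0,1,50
0,0,0,0,0,2,50
0,0,0,0,0,3,50
0,0,0,0,0,3.5,50'; python3 - <<'E'
from h import *
goy([591.5,-127.1,-10],92.2)
p=r.snapshot('wrist'); q=r.snapshot('scene')
a=p['pixels'][160:460,120:520]; X=proj(q,[[591,-127,30]])[0].astype(int)
b=q['pixels'][X[1]-60:X[1]+60,X[0]-80:X[0]+80]
cv2.imwrite('pics/g1.png',np.hstack([a,cv2.resize(b,(400,300),interpolation=cv2.INTER_CUBIC)]))
E
```

```text
time: 15.52
tool_pos: [591.3, -126.3, 40.5]
tcp_rot: [180.0, -0.0, 92.3]
ft_force: [0.1, -0.2, -0.0]
finger_gap: 50.3
grip_force: 0.0
time: 16.02
tool_pos: [590.3, -127.9, 3.8]
tcp_rot: [-179.9, -0.0, 92.2]
ft_force: [-0.3, -0.2, -0.6]
finger_gap: 49.9
grip_force: 0.0
rot [-0.1  -0.04 -0.03] shift [ 0.8  1.3 13.8] tcp [ 590.3 -127.9    3.8]
```

View pics/g1.png

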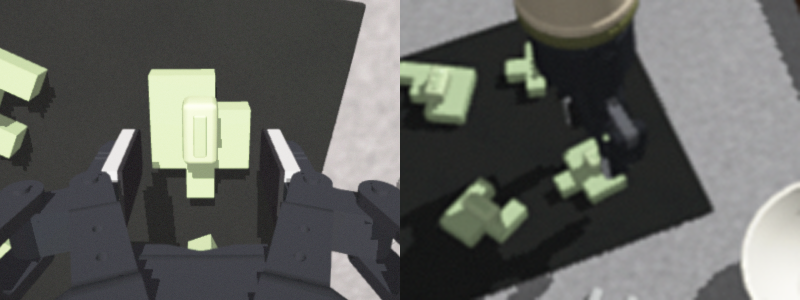

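```bash
python3 steer.py '0,0,0,0.08,0.13,1,40
0,0,0,0.08,0.13,1.8,40
0,0,0,0.08,0.13,2.3,40
0,0,0,0.08,0.13,2.3,40'; python3 steer.py '0,0,0,0,0,0,20
0,0,0,0,0,0,10
0,0,0,0,0,0,5
0,0,0,0,0,0,5' 40
```

```text
time: 16.62
tool_pos: [592.4, -127.3, -17.7]
tcp_rot: [-180.0, 0.0, 92.2]
ft_force: [0.3, 0.6, 0.3]
finger_gap: 39.8
grip_force: 0.0
time: 17.12
tool_pos: [593.4, -127.8, -16.0]
tcp_rot: [179.9, 0.1, 92.2]
ft_force: [-4.0, -0.2, 11.1]
finger_gap: 15.0
grip_force: 46.3
```

```bash
python3 steer.py '0,0,0,0,0,-2,0
0,0,0,0,0,-6,0
0,0,0,0,0,-9,0
0,0,0,0,0,-9,0' 60; python3 -c "
from h import *
goy([*case(*PL[1]),50],YAW+180)"
```

```text
time: 17.62
tool_pos: [595.1, -128.1, 76.5]
tcp_rot: [179.6, 0.1, 92.2]
ft_force: [-0.5, -0.9, -0.9]
finger_gap: 14.5
grip_force: 60.5
rot [  0.23   0.35 -76.25] shift [ 281.9 -103.7   25.2] tcp [ 595.1 -128.1   76.5]
```

Converted, 281.9 mm is 28.19, -103.7 mm is -10.37, -76.2 degrees is -19.05.

```bash
python3 steer.py '0,0,-19.05,28.19,-10.37,0,0
0,0,-19.05,28.19,-10.37,0,0
0,0,-19.05,28.19,-10.37,0,0
0,0,-19.05,28.19,-10.37,0,0
0,0,-19.05,28.19,-10.37,0,0
0,0,-19.05,28.19,-10.37,1,0
0,0,-19.05,28.19,-10.37,1.5,0
0,0,-19.05,28.19,-10.37,1.5,0'; python3 steer.py '0,0,0,0,0,0,0
0,0,0,0,0,0,0'; python3 - <<'E'
from h import *
goy([*case(*PL[1]),50],YAW+180)
p=r.snapshot('wrist');np.save('h1.npy',p,allow_pickle=True)
# held slab top height: plaque origin z = tcp+20 -> top = +32
z=tool()[0][2]+20+12; t=case(*PL[1])
for thr in(140,170,200):
    P=corners(p,z=z,x0=400,x1=600,y0=80,y1=260,thr=thr)
    try: locate(1,P,*t,YAW)
    except Exception as e: print(e,P.round(0).tolist())
print(tool()[0])
E
```

```text
time: 18.62
tool_pos: [476.8, 150.5, 55.8]
tcp_rot: [-179.9, -0.1, 168.4]
ft_force: [0.2, -0.6, -0.2]
finger_gap: 14.6
grip_force: 60.6
time: 18.88
tool_pos: [478.4, 150.4, 57.4]
tcp_rot: [180.0, 0.0, 168.2]
ft_force: [0.5, -0.4, -1.8]
finger_gap: 14.6
grip_force: 60.6
rot [ 0.    0.01 -0.22] shift [-2.8 -0.1  7.4] tcp [478.4 150.4  57.4]
1 ridge [476.9 149.5] yaw -10.4 n 6 rms 1.8
1 ridge [477.2 149.7] yaw -11.6 n 6 rms 0.92
1 ridge [477.  149.5] yaw -11.2 n 7 rms 1.1
[478.42503194 150.38817126  57.44601741]
```

Converted, 30 mm is 3, 10 mm is 1, -0.2 degrees is -0.05.

```bash
python3 steer.py '0,0,-0.05,-0.36,0.04,1,0
0,0,-0.05,-0.36,0.04,3,0
0,0,-0.05,-0.36,0.04,4.2,0
0,0,-0.05,-0.36,0.04,4.2,0
0,0,-0.05,-0.36,0.04,4.2,0'; python3 steer.py '0,0,0,0,0,0.3,0
0,0,0,0,0,0.6,0
0,0,0,0,0,0.8,0
0,0,0,0,0,0.8,0'; python3 -c "
from h import *
goy([*case(*PL[1]),-2],YAW+180)"
```

```text
time: 19.55
tool_pos: [482.2, 150.3, 15.7]
tcp_rot: [180.0, 0.0, 168.5]
ft_force: [-0.1, 0.6, -1.3]
finger_gap: 14.6
grip_force: 60.6
time: 20.05
tool_pos: [481.6, 150.2, 7.1]
tcp_rot: [-180.0, -0.0, 168.5]
ft_force: [-0.1, 0.1, -1.6]
finger_gap: 14.3
grip_force: 60.6
rot [-0.01 -0.02  0.15] shift [ 0.4 -0.6  9.1] tcp [481.6 150.2   7.1]
```

```bash
python3 steer.py '0,0,0.0375,0,0,0.3,0
0,0,0.0375,0,0,0.6,0
0,0,0.0375,0,0,0.85,0
0,0,0.0375,0,0,1,0
0,0,0.0375,0,0,1,0
0,0,0.0375,0,0,1,0'
```

```text
time: 20.8
tool_pos: [481.9, 150.2, -1.9]
tcp_rot: [-180.0, -0.0, 168.4]
ft_force: [-5.3, 0.5, 8.7]
finger_gap: 14.6
grip_force: 62.7
```

Converted, -100 mm is -10, -70 mm is -7.

```bash
python3 steer.py '0,0,0,0,0,0,22
0,0,0,0,0,0,30
0,0,0,0,0,0,30
0,0,0,0,0,-2,30
0,0,0,0,0,-7,30
0,0,0,0,0,-10,40
0,0,0,0,0,-10,50'; cat > chk.py <<'E'
from h import *
import sys
p=r.snapshot('wrist'); c=C+[-.1,-.2]
for k in map(int,sys.argv[1:]):
    g=case(*PL[k],C=c)
    for thr in (120,150,190):
        P=corners(p,z=30,x0=400,x1=660,y0=50,y1=280,thr=thr)
        try:
            t,a=locate(k,P,*g,YAW); d=t-g; e=np.radians(YAW); print("   err ex,ey",(d@[np.cos(e),np.sin(e)]).round(1),(d@[-np.sin(e),np.cos(e)]).round(1))
        except Exception as ex: print(ex)
E
python3 chk.py 1; python3 -c "
from h import *
goy([474.6,-115.3,60],-23.3)"
```

```text
time: 21.68
tool_pos: [484.2, 150.7, 100.5]
tcp_rot: [179.9, 0.3, 168.4]
ft_force: [0.6, -0.3, -0.3]
finger_gap: 50.1
grip_force: 0.0
1 ridge [481.2 149.3] yaw -11.6 n 9 rms 0.78
   err ex,ey 0.2 -0.1
1 ridge [481.  149.5] yaw -11.5 n 10 rms 0.94
   err ex,ey 0.0 0.1
1 ridge [481.1 149.5] yaw -11.9 n 10 rms 0.83
   err ex,ey 0.1 0.1
rot [-2.000e-01  1.100e-01 -1.683e+02] shift [ -45.3 -262.    38.2] tcp [482.8 150.4  98.4]
```

```bash
cat >> h.py <<'E'
CR=np.array([536.9,164.9])
E
python3 -c "
from h import *
goy([475.4,-114.6,30],156.7)"
```

```text
rot [ 0.07  0.13 11.7 ] shift [ -45.9 -261.2   68.2] tcp [482.8 150.4  98.4]
```

```bash
python3 steer.py '0,0,2.925,-4.6,-26.12,0,45
0,0,2.925,-4.6,-26.12,0,45
0,0,2.925,-4.6,-26.12,0,45
0,0,2.925,-4.6,-26.12,0,45
0,0,2.925,-4.6,-26.12,3,45
0,0,2.925,-4.6,-26.12,6.8,45
0,0,2.925,-4.6,-26.12,6.8,45
0,0,2.925,-4.6,-26.12,6.8,45'; python3 - <<'E'
from h import *
p=r.snapshot('wrist')
for thr in(140,180): locate(2,corners(p,thr=thr),475,-115,156.7)
goy([475.4,-114.6,-15],156.7)
E
```

```text
time: 22.72
tool_pos: [474.2, -114.6, 29.5]
tcp_rot: [-180.0, -0.1, 156.7]
ft_force: [-0.4, 0.3, 0.1]
finger_gap: 45.2
grip_force: 0.0
2 ridge [ 474.2 -114.8] yaw 156.4 n 15 rms 1.27
2 ridge [ 474.2 -114.9] yaw 156.1 n 12 rms 1.26
rot [0.   0.06 0.03] shift [-0.2  0.3 45.3] tcp [ 475.  -114.8   30.3]
```

Converted, 44.5 mm is 4.45, 38 mm is 3.8.

```bash
python3 steer.py '0,0,0,-0.02,0.03,2,40
0,0,0,-0.02,0.03,3.8,40
0,0,0,-0.02,0.03,4.45,40
0,0,0,-0.02,0.03,4.45,30
0,0,0,-0.02,0.03,4.45,20
0,0,0,-0.02,0.03,4.45,5
0,0,0,-0.02,0.03,4.45,5
0,0,0,-0.02,0.03,4.45,5' 60; python3 steer.py '0,0,0,0,0,0,0
0,0,0,0,0,-2,0
0,0,0,0,0,-7,0
0,0,0,0,0,-9,0
0,0,0,0,0,-9,0' 60; python3 -c "
from h import *
goy([*case(*PL[2],C=CR),50],YAW)"
```

```text
time: 23.78
tool_pos: [475.5, -115.0, -14.3]
tcp_rot: [180.0, 0.1, 156.7]
ft_force: [-0.0, -0.7, 7.2]
finger_gap: 13.9
grip_force: 60.7
time: 24.4
tool_pos: [476.2, -115.3, 76.7]
tcp_rot: [180.0, 0.2, 156.7]
ft_force: [0.5, 0.3, -1.1]
finger_gap: 14.2
grip_force: 59.9
rot [3.500e-01 2.000e-02 1.683e+02] shift [ 41.7 258.1  26.6] tcp [ 476.2 -115.3   76.7]
```

Converted, 258.1 mm is 25.81, 41.7 mm is 4.17, 168.3 degrees is 42.075.

```bash
python3 steer.py '0,0,42.075,4.17,25.81,0,0
0,0,42.075,4.17,25.81,0,0
0,0,42.075,4.17,25.81,0,0
0,0,42.075,4.17,25.81,0,0
0,0,42.075,4.17,25.81,0,0
0,0,42.075,4.17,25.81,0,0
0,0,42.075,4.17,25.81,0,0
0,0,42.075,4.17,25.81,0,0';  python3 -c "
from h import *
goy([*case(*PL[2],C=CR),50],YAW)"
```

```text
time: 25.4
tool_pos: [536.9, 138.8, 72.3]
tcp_rot: [-179.8, 0.1, 75.3]
ft_force: [-0.5, 0.3, -0.9]
finger_gap: 14.3
grip_force: 59.9
rot [-8.000e-02  2.000e-01  8.685e+01] shift [ 0.2  3.3 22.3] tcp [536.9 138.8  72.3]
```

```bash
python3 steer.py '0,0,21.7125,0.02,0.33,0,0
0,0,21.7125,0.02,0.33,0,0
0,0,21.7125,0.02,0.33,0,0
0,0,21.7125,0.02,0.33,0,0
0,0,21.7125,0.02,0.33,0,0
0,0,21.7125,0.02,0.33,0,0
0,0,21.7125,0.02,0.33,0,0
0,0,21.7125,0.02,0.33,0,0'; python3 steer.py '0,0,1.25,0,0,0,0
0,0,0.325,0,0,0,0
0,0,0.325,0,0,0,0'; cat > held.py <<'E'
from h import *
import sys
k=int(sys.argv[1]); y=float(sys.argv[2])
goy([*case(*PL[k],C=CR),50],y)
p=r.snapshot('wrist'); t,q=tool(); z=t[2]+32
for thr in(140,170,200):
    P=corners(p,z=z,x0=400,x1=680,y0=50,y1=280,thr=thr)
    try:
        u,a=locate(k,P,*t[:2],YAW); print("  seen minus tcp, tool axes",q.inv().apply([*(u-t[:2]),0])[:2].round(1))
    except Exception as e: print(e)
E
python3 held.py 2 -11.6
```

```text
time: 26.4
tool_pos: [540.2, 138.0, 72.4]
tcp_rot: [179.9, 0.2, -10.7]
ft_force: [0.2, 0.7, -1.1]
finger_gap: 14.3
grip_force: 59.9
time: 26.78
tool_pos: [540.4, 138.0, 72.8]
tcp_rot: [179.9, 0.2, -11.7]
ft_force: [-0.4, 0.1, -1.1]
finger_gap: 14.5
grip_force: 59.9
rot [ 0.06  0.16 -0.08] shift [-0.3 -0.2 22.8] tcp [540.4 138.   72.8]
2 ridge [546.1 135.4] yaw -9.6 n 7 rms 0.95
  seen minus tcp, tool axes [6.  1.4]
2 ridge [544.3 136.5] yaw -12.8 n 8 rms 1.03
  seen minus tcp, tool axes [4.  0.7]
2 ridge [544.2 136.4] yaw -12.8 n 8 rms 0.98
  seen minus tcp, tool axes [3.9 0.8]
```

```bash
python3 - <<'E'
from h import *
p=r.snapshot('wrist'); t,q=tool()
for z in(t[2]+32,):
    P=corners(p,z=z,x0=400,x1=680,y0=50,y1=280,thr=170,eps=6)
    L=(P-t[:2]); a=np.radians(-11.7); L=np.c_[L@[np.cos(a),np.sin(a)],L@[-np.sin(a),np.cos(a)]]
    print(L[np.abs(L).max(1)<60].round(1).tolist())
E
```

```text
[[36.6, 5.8], [19.9, 6.6], [19.8, 22.7], [3.6, 23.1], [3.1, 39.3], [-10.4, 39.6], [-9.5, 26.5], [3.3, 21.6], [5.6, 18.8], [5.6, 14.5], [10.7, 12.9], [10.8, 9.2], [12.3, 8.9], [10.4, 5.3], [9.6, 7.1], [-15.5, 6.0], [-20.0, 6.9], [-19.1, 3.5], [-31.0, 3.0], [-30.9, -9.6], [-22.4, -8.9], [-24.1, -6.0], [-15.6, -8.3], [12.5, -8.0], [15.1, 5.4], [19.5, 1.8], [18.9, -7.3], [21.9, -6.0], [23.3, -7.8], [36.7, -7.5]]
```

Units first: shifts go in cm and turns go in units of 4 degrees. So 40 mm is 4, 52 mm is 5.2.

```bash
python3 steer.py '0,0,0,-0.3,0,2,0
0,0,0,-0.3,0,4,0
0,0,0,-0.3,0,5.2,0
0,0,0,-0.3,0,5.2,0
0,0,0,-0.3,0,5.2,0'; python3 - <<'E'
from h import *
p=r.snapshot('wrist'); t,q=tool(); print(t)
a=np.radians(YAW); ex=np.array([np.cos(a),np.sin(a)]); ey=np.array([-np.sin(a),np.cos(a)])
for thr in(140,170,200):
    try:
        P=corners(p,z=30,x0=400,x1=680,y0=50,y1=280,thr=thr); u,_=locate(1,P,*case(*PL[1]),YAW); d=u-case(*PL[1],C=CR);print("  P1 seen-CR place",(d@ex).round(1),(d@ey).round(1))
    except Exception as e: print(e)
    for dz in(32,30):
        P=corners(p,z=t[2]+dz,x0=400,x1=680,y0=50,y1=280,thr=thr); u,_=locate(2,P,*(t[:2]+3*ex),YAW); d=u-case(*PL[2],C=CR);print("  P2 seen-place",(d@ex).round(1),(d@ey).round(1))
d=t[:2]-case(*PL[2],C=CR);print("tcp-place",d@ex,d@ey)
E
```

```text
time: 27.5
tool_pos: [539.3, 138.9, 23.3]
tcp_rot: [-180.0, -0.0, -11.7]
ft_force: [-0.2, 0.5, 0.0]
finger_gap: 14.1
grip_force: 59.9
[539.5404198  138.91639437  23.62924822]
1 ridge [482.3 151.1] yaw -13.6 n 3 rms 1.86
  P1 seen-CR place 0.3 0.9
2 ridge [543. 137.] yaw -11.7 n 5 rms 0.56
  P2 seen-place 3.1 -0.6
2 ridge [543.5 137. ] yaw -10.0 n 5 rms 0.9
  P2 seen-place 3.6 -0.5
1 ridge [481.8 150.2] yaw -12.1 n 3 rms 1.07
  P1 seen-CR place -0.0 0.0
2 ridge [543.7 137. ] yaw -11.3 n 7 rms 0.49
  P2 seen-place 3.8 -0.5
2 ridge [543.  137.2] yaw -11.7 n 7 rms 0.68
  P2 seen-place 3.0 -0.4
1 ridge [481.3 151. ] yaw -13.5 n 4 rms 1.38
  P1 seen-CR place -0.7 0.6
2 ridge [543.5 136.9] yaw -11.4 n 7 rms 0.56
  P2 seen-place 3.6 -0.6
2 ridge [542.8 137.5] yaw -11.3 n 7 rms 0.5
  P2 seen-place 2.8 -0.1
tcp-place -0.688780708114139 0.5780331501421273
```

Converted, 13 mm is 1.3, 9 mm is 0.9.

```bash
python3 steer.py '0,0,0,-0.26,0,0.5,0
0,0,0,-0.26,0,0.9,0
0,0,0,-0.26,0,1.3,0
0,0,0,-0.26,0,1.3,0'; python3 steer.py '0,0,0,0,0,0.2,0
0,0,0,0,0,0.4,0
0,0,0,0,0,0.4,0'
```

```text
time: 28.05
tool_pos: [535.8, 139.3, 9.2]
tcp_rot: [180.0, 0.1, -11.7]
ft_force: [-0.1, -0.4, -0.8]
finger_gap: 14.2
grip_force: 59.9
time: 28.42
tool_pos: [536.1, 139.3, 5.6]
tcp_rot: [180.0, 0.0, -11.7]
ft_force: [0.6, 0.9, -1.1]
finger_gap: 14.0
grip_force: 59.9
```

Converted, 7 mm is 0.7, 6 mm is 0.6.

```bash
python3 steer.py '0,0,0,0,0,0.2,0
0,0,0,0,0,0.4,0
0,0,0,0,0,0.6,0
0,0,0,0,0,0.7,0
0,0,0,0,0,0.7,0'
```

```text
time: 29.05
tool_pos: [536.3, 139.3, -0.2]
tcp_rot: [180.0, 0.0, -11.7]
ft_force: [-5.4, -0.8, 10.1]
finger_gap: 14.6
grip_force: 61.2
```

Converted, -110 mm is -11, -70 mm is -7.

```bash
python3 steer.py '0,0,0,0,0,0,22
0,0,0,0,0,0,28
0,0,0,0,0,0,28
0,0,0,0,0,-2,28
0,0,0,0,0,-7,28
0,0,0,0,0,-11,45
0,0,0,0,0,-11,45'; python3 chk.py 2 1; python3 -c "
from h import *
goy([*case(20,-70),110],168.4)"
```

```text
time: 29.92
tool_pos: [539.9, 140.0, 115.1]
tcp_rot: [-179.8, -0.5, -11.7]
ft_force: [-0.1, 0.4, 0.3]
finger_gap: 45.0
grip_force: 0.0
2 ridge [540.5 137.4] yaw -11.3 n 11 rms 1.36
   err ex,ey 1.2 0.2
2 ridge [539.9 137.7] yaw -12.1 n 16 rms 0.98
   err ex,ey 0.5 0.3
2 ridge [540.2 137.9] yaw -11.3 n 13 rms 0.9
   err ex,ey 0.8 0.6
1 ridge [480.9 150.2] yaw -10.7 n 5 rms 0.95
   err ex,ey -0.2 0.7
1 ridge [481.6 149.7] yaw -11.5 n 10 rms 0.75
   err ex,ey 0.5 0.4
1 ridge [481.4 149.7] yaw -11.8 n 9 rms 0.76
   err ex,ey 0.3 0.3
rot [ -0.48   0.18 179.94] shift [13.  46.2  2.3] tcp [538.3 139.7 112.3]
```

Converted, -80 degrees is -20.

```bash
python3 -c "
from h import *
goy([460.3,-213.3,70],144)"; python3 steer.py '0,0,-20,0,0,0,45
0,0,-20,0,0,0,45
0,0,-20,0,0,0,45
0,0,-20,0,0,0,45
0,0,-20,0,0,0,45
0,0,-20,0,0,0,45
0,0,-20,0,0,0,45
0,0,-20,0,0,0,45';  python3 -c "
from h import *
goy([460.3,-213.3,60],144)"
```

```text
rot [   0.38   -0.25 -155.66] shift [ -5.2 361.6  41.6] tcp [538.3 139.7 112.3]
time: 30.98
tool_pos: [535.1, 139.2, 107.6]
tcp_rot: [-179.9, 0.1, 68.6]
ft_force: [-0.5, -0.1, -0.2]
finger_gap: 44.6
grip_force: 0.0
rot [-1.500e-01 -2.000e-02 -7.541e+01] shift [-355.4   59.1   47.9] tcp [535.1 139.2 107.6]
```

```bash
python3 steer.py '0,0,-18.85,-35.54,5.91,0,45
0,0,-18.85,-35.54,5.91,0,45
0,0,-18.85,-35.54,5.91,0,45
0,0,-18.85,-35.54,5.91,0,45
0,0,-18.85,-35.54,5.91,0,45
0,0,-18.85,-35.54,5.91,0,45
0,0,-18.85,-35.54,5.91,4.5,45
0,0,-18.85,-35.54,5.91,4.5,45'; python3 steer.py '0,0,0,0,0,0,45
0,0,0,0,0,0,45'; python3 - <<'E'
from h import *
p=r.snapshot('wrist')
for thr in(140,180,210):
    P=corners(p,thr=thr)
    for k,g in {4:(459.5,-214,-36),6:(587,-231,-154.5),5:(577,-335,-17)}.items():
        try: locate(k,P,*g)
        except Exception as e: print(k,e)
goy([460.3,-213.3,-14],144)
E
```

```text
time: 31.98
tool_pos: [455.6, -212.8, 59.0]
tcp_rot: [-179.9, -0.5, 143.8]
ft_force: [-0.3, 0.6, -0.3]
finger_gap: 45.0
grip_force: 0.0
time: 32.22
tool_pos: [460.1, -212.5, 64.0]
tcp_rot: [180.0, 0.0, 143.6]
ft_force: [-1.0, 0.7, 0.5]
finger_gap: 44.5
grip_force: 0.0
4 ridge [ 459.5 -214.5] yaw -37.4 n 8 rms 0.82
6 ridge [ 551.9 -284.7] yaw 0.0 n 1 rms 0.0
5 ridge [nan nan] yaw 0.0 n 0 rms nan
4 ridge [ 459.3 -214.2] yaw -37.4 n 8 rms 0.82
6 ridge [ 551.7 -284.5] yaw 0.0 n 1 rms 0.0
5 ridge [nan nan] yaw 0.0 n 0 rms nan
4 ridge [ 459.  -213.6] yaw -35.6 n 6 rms 0.89
6 ridge [ 551.7 -284.1] yaw 0.0 n 1 rms 0.0
5 ridge [nan nan] yaw 0.0 n 0 rms nan
rot [ 0.01  0.04 -0.36] shift [-0.4 -0.6 78.2] tcp [ 460.4 -212.5   64.2]h.py:53: RuntimeWarning: Mean of empty slice.
  A=M[ok];B=P[j[ok]]; ca,cb=A.mean(0),B.mean(0); H=(A-ca).T@(B-cb)
  ret = um.true_divide(
h.py:56: RuntimeWarning: Mean of empty slice.
  print(k,"ridge",t.round(1),"yaw",np.degrees(a).round(1),"n",ok.sum(),"rms",np.sqrt((res**2).mean()).round(2))
  ret = ret.dtype.type(ret / rcount)
```

Converted, 78 mm is 7.8, 70 mm is 7, 0.4 degrees is 0.1.

```bash
python3 steer.py '0,0,0.1,-0.09,-0.11,3,40
0,0,0.1,-0.09,-0.11,6,40
0,0,0.1,-0.09,-0.11,7,40
0,0,0.1,-0.09,-0.11,7.8,40
0,0,0.1,-0.09,-0.11,7.8,40
0,0,0.1,-0.09,-0.11,7.8,40
0,0,0.1,-0.09,-0.11,7.8,20
0,0,0.1,-0.09,-0.11,7.8,5' 60; python3 steer.py '0,0,0,0,0,0,5
0,0,0,0,0,0,0
0,0,0,0,0,0,0
0,0,0,0,0,-2,0
0,0,0,0,0,-7,0
0,0,0,0,0,-9,0
0,0,0,0,0,-9,0
0,0,0,0,0,-9,0' 60; python3 -c "
from h import *
goy([*case(*PL[4],C=CR),30],YAW+180)"
```

```text
time: 33.28
tool_pos: [460.8, -214.7, -13.2]
tcp_rot: [180.0, 0.1, 143.3]
ft_force: [-1.1, 0.8, 5.9]
finger_gap: 14.3
grip_force: 60.9
time: 34.28
tool_pos: [459.1, -213.7, 74.3]
tcp_rot: [-180.0, -0.1, 143.3]
ft_force: [0.1, -0.4, -1.3]
finger_gap: 14.1
grip_force: 60.2
rot [ 2.000e-02 -1.200e-01 -2.506e+01] shift [220.6 351.6  44.7] tcp [ 459.1 -213.7   74.3]
```

Converted, 351.6 mm is 35.16, 220.6 mm is 22.06, -25.1 degrees is -6.275.

```bash
python3 steer.py '0,0,-6.275,22.06,35.16,0,0
0,0,-6.275,22.06,35.16,0,0
0,0,-6.275,22.06,35.16,0,0
0,0,-6.275,22.06,35.16,0,0
0,0,-6.275,22.06,35.16,0,0
0,0,-6.275,22.06,35.16,0,0
0,0,-6.275,22.06,35.16,1,0
0,0,-6.275,22.06,35.16,2,0'; python3 steer.py '0,0,0,0,0,0,0
0,0,0,0,0,0,0
0,0,0,0,0,0,0'; sed -i 's/t\[2\]+32/t[2]+30.5/' held.py; python3 held.py 4 168.4
```

```text
time: 35.28
tool_pos: [491.4, 202.0, 53.5]
tcp_rot: [-180.0, -0.2, 168.7]
ft_force: [-0.2, -0.9, -0.7]
finger_gap: 14.1
grip_force: 60.1
time: 35.65
tool_pos: [493.4, 198.6, 56.1]
tcp_rot: [180.0, 0.0, 168.3]
ft_force: [-0.7, 0.4, -1.3]
finger_gap: 14.2
grip_force: 60.1
rot [ 0.01  0.03 -0.06] shift [1.6 1.2 6.1] tcp [493.4 198.6  56.1]
4 ridge [492.2 198. ] yaw -11.4 n 3 rms 0.59
  seen minus tcp, tool axes [ 1.1 -1. ]
4 ridge [491.1 198.6] yaw -10.1 n 5 rms 1.47
  seen minus tcp, tool axes [ 2.3 -0.7]
4 ridge [490.9 198.8] yaw -10.9 n 5 rms 1.44
  seen minus tcp, tool axes [ 2.5 -0.5]
```

```bash
python3 steer.py '0,0,0,0.06,0.12,2,0
0,0,0,0.06,0.12,3.5,0
0,0,0,0.06,0.12,4.4,0
0,0,0,0.06,0.12,4.4,0
0,0,0,0.06,0.12,4.4,0'; python3 steer.py '0,0,0,0,0,0.2,0
0,0,0,0,0,0.4,0
0,0,0,0,0,0.7,0
0,0,0,0,0,0.7,0';  python3 held.py 4 168.4
```

```text
time: 36.33
tool_pos: [493.1, 201.0, 12.4]
tcp_rot: [180.0, 0.0, 168.4]
ft_force: [0.9, 0.4, -1.2]
finger_gap: 14.3
grip_force: 60.1
time: 36.83
tool_pos: [492.3, 200.8, 4.4]
tcp_rot: [-180.0, -0.0, 168.4]
ft_force: [-0.6, -0.2, -1.1]
finger_gap: 14.4
grip_force: 60.1
rot [-0.02 -0.04  0.04] shift [  0.1  -0.7 -45.6] tcp [492.3 200.8   4.4]
4 ridge [491.4 200.1] yaw -11.6 n 4 rms 0.57
  seen minus tcp, tool axes [ 0.9 -0.9]
4 ridge [487.  201.2] yaw -5.1 n 4 rms 1.1
  seen minus tcp, tool axes [ 5.4 -0.7]
4 ridge [487.9 201.8] yaw -8.4 n 4 rms 1.31
  seen minus tcp, tool axes [4.6 0.1]
```

Converted, 4 mm is 0.4, -0.5 mm is -0.05.

```bash
python3 steer.py '0,0,0,0,-0.05,0.2,0
0,0,0,0,-0.05,0.4,0
0,0,0,0,-0.05,0.55,0
0,0,0,0,-0.05,0.55,0'; python3 steer.py '0,0,0,0,0,0,22
0,0,0,0,0,0,28
0,0,0,0,0,0,28
0,0,0,0,0,-2,28
0,0,0,0,0,-7,28
0,0,0,0,0,-10.5,45
0,0,0,0,0,-10.5,45
0,0,0,0,0,-10.5,45'; python3 chk.py 4 1 2; python3 -c "
from h import *
goy([560,-270,140],168.4)"
```

```text
time: 37.38
tool_pos: [492.7, 200.4, 0.7]
tcp_rot: [-180.0, -0.0, 168.4]
ft_force: [-7.7, -3.2, 14.7]
finger_gap: 14.1
grip_force: 62.1
time: 38.38
tool_pos: [492.2, 200.3, 103.7]
tcp_rot: [-180.0, -0.0, 168.4]
ft_force: [-0.1, -0.5, -1.1]
finger_gap: 45.3
grip_force: 0.0
4 ridge [491.5 199.7] yaw -11.2 n 8 rms 0.94
   err ex,ey 0.2 0.3
4 ridge [488.9 201.6] yaw -7.1 n 6 rms 1.46
   err ex,ey -2.7 1.7
4 ridge [489.9 201.2] yaw -8.8 n 5 rms 0.71
   err ex,ey -1.7 1.5
1 ridge [481. 152.] yaw -8.6 n 7 rms 1.3
   err ex,ey -0.5 2.5
1 ridge [481.2 150.1] yaw -11.7 n 9 rms 1.35
   err ex,ey 0.1 0.7
1 ridge [481.2 149.7] yaw -11.5 n 10 rms 0.87
   err ex,ey 0.1 0.3
2 ridge [540.7 138.1] yaw -10.5 n 7 rms 1.33
   err ex,ey 1.2 0.8
2 ridge [540.3 138.9] yaw -11.3 n 9 rms 1.71
   err ex,ey 0.7 1.5
2 ridge [540.1 137.8] yaw -11.8 n 9 rms 0.47
   err ex,ey 0.7 0.5
rot [-0.05 -0.1   0.03] shift [-161.1 -446.9  -36.9] tcp [491.7 200.1 103. ]
```

Good (thr 120 suits the shaded part). Next, view P5 and P6 from above the mat.

```bash
python3 steer.py '0,0,0,-16.1,-44.7,-3.7,45
0,0,0,-16.1,-44.7,-3.7,45
0,0,0,-16.1,-44.7,-3.7,45
0,0,0,-16.1,-44.7,-3.7,45
0,0,0,-16.1,-44.7,-3.7,45
0,0,0,-16.1,-44.7,-3.7,45
0,0,0,-16.1,-44.7,-3.7,45
0,0,0,-16.1,-44.7,-3.7,45'; python3 steer.py '0,0,0,-1.4,-4,0,45
0,0,0,-1.4,-4,0,45
0,0,0,-1.4,-4,0,45'; python3 - <<'E'
from h import *
p=r.snapshot('wrist');np.save('mat2.npy',p,allow_pickle=True)
print(tool()[0])
for thr in(100,140,180,210):
    P=corners(p,thr=thr,x0=420,x1=680,y0=-450,y1=-100)
    for k,g in {6:(587,-231,-154.5),5:(577,-335,-17)}.items():
        try: locate(k,P,*g)
        except Exception as e: print(k,e)
E
```

```text
time: 39.42
tool_pos: [559.6, -272.4, 139.4]
tcp_rot: [180.0, -0.1, 168.3]
ft_force: [1.7, 0.2, 0.1]
finger_gap: 44.8
grip_force: 0.0
time: 39.8
tool_pos: [565.5, -311.0, 139.4]
tcp_rot: [179.9, -0.2, 168.4]
ft_force: [0.1, 0.4, -0.3]
finger_gap: 45.1
grip_force: 0.0
[ 565.7936459  -310.61508212  139.87772323]
6 ridge [ 588.  -231.6] yaw -157.1 n 8 rms 1.21
5 ridge [ 576.6 -335.4] yaw -21.0 n 10 rms 1.59
6 ridge [ 587.7 -231.4] yaw -157.1 n 9 rms 1.1
5 ridge [ 576.3 -335.9] yaw -20.3 n 13 rms 1.51
6 ridge [ 588.  -231.7] yaw -155.5 n 8 rms 0.64
5 ridge [ 576.4 -335.3] yaw -19.9 n 13 rms 1.38
6 ridge [ 587.8 -231.8] yaw -155.7 n 9 rms 1.08
5 ridge [ 576.8 -335.5] yaw -19.8 n 13 rms 1.12
```

```bash
python3 -c "
from h import *
goy([577.4,-334.8,-13.5],160)"
```

```text
rot [ 0.06 -0.13  8.46] shift [-16.5 -21.6 153.3] tcp [ 565.8 -310.6  139.9]
```

Converted, 110 mm is 11, 80 mm is 8, 8.4 degrees is 2.1.

```bash
python3 steer.py '0,0,2.1,-1.65,-2.16,4,45
0,0,2.1,-1.65,-2.16,8,45
0,0,2.1,-1.65,-2.16,11,45
0,0,2.1,-1.65,-2.16,11,40
0,0,2.1,-1.65,-2.16,11,40' 60; python3 - <<'E'
from h import *
p=r.snapshot('wrist')
for thr in(140,180,210): locate(5,corners(p,thr=thr,x0=480,x1=680,y0=-450,y1=-250),576.6,-335.5,-20)
goy([577.4,-334.8,-13.5],160)
E
```

```text
time: 40.48
tool_pos: [579.1, -335.9, 32.8]
tcp_rot: [-180.0, 0.1, 160.1]
ft_force: [-0.0, -0.7, 1.5]
finger_gap: 40.1
grip_force: 0.0
5 ridge [ 576.7 -335.6] yaw -19.9 n 12 rms 1.39
5 ridge [ 576.9 -335.3] yaw -20.5 n 12 rms 1.31
5 ridge [ 576.6 -335.3] yaw -20.0 n 13 rms 1.24
rot [-0.04  0.17  0.08] shift [ 2.8  0.9 47.2] tcp [ 579.6 -336.5   33.7]
```

```bash
python3 steer.py '0,0,0,0.16,0.06,2,40
0,0,0,0.16,0.06,4,40
0,0,0,0.16,0.06,4.7,40
0,0,0,0.16,0.06,4.7,40
0,0,0,0.16,0.06,4.7,40
0,0,0,0.16,0.06,4.7,20
0,0,0,0.16,0.06,4.7,5
0,0,0,0.16,0.06,4.7,5' 60; python3 steer.py '0,0,0,0,0,0,0
0,0,0,0,0,0,0
0,0,0,0,0,-2,0
0,0,0,0,0,-7,0
0,0,0,0,0,-9,0
0,0,0,0,0,-9,0
0,0,0,0,0,-9,0' 60; python3 -c "
from h import *
goy([*case(*PL[5],C=CR),75],YAW+180)"
```

```text
time: 41.52
tool_pos: [577.1, -335.3, -15.5]
tcp_rot: [-180.0, 0.0, 160.0]
ft_force: [-0.1, -1.2, 1.6]
finger_gap: 14.6
grip_force: 61.8
time: 42.4
tool_pos: [575.9, -334.5, 72.5]
tcp_rot: [180.0, -0.1, 160.0]
ft_force: [-1.1, 0.0, -1.3]
finger_gap: 14.4
grip_force: 61.6
rot [ 0.05 -0.14 -8.37] shift [210.9 481.3  -1.6] tcp [ 575.9 -334.5   72.5]
```

Converted, 481.3 mm is 48.13, 210.9 mm is 21.09, -8.4 degrees is -2.1.

```bash
python3 steer.py '0,0,-2.1,21.09,48.13,0,0
0,0,-2.1,21.09,48.13,0,0
0,0,-2.1,21.09,48.13,0,0
0,0,-2.1,21.09,48.13,0,0
0,0,-2.1,21.09,48.13,0,0
0,0,-2.1,21.09,48.13,0,0
0,0,-2.1,21.09,48.13,0,0
0,0,-2.1,21.09,48.13,0,0'; python3 -c "
from h import *
goy([*case(*PL[5],C=CR),50],YAW+180)"
```

```text
time: 43.4
tool_pos: [542.6, 165.4, 71.9]
tcp_rot: [-179.9, -0.2, 168.4]
ft_force: [0.4, 0.1, -0.2]
finger_gap: 14.2
grip_force: 61.6
rot [-0.09 -0.19  0.03] shift [ 5.4 23.9 21.9] tcp [542.6 165.4  71.9]
```

Converted, 23.9 mm is 2.39, 20 mm is 2.

```bash
python3 steer.py '0,0,0,0.54,2.39,1,0
0,0,0,0.54,2.39,2,0
0,0,0,0.54,2.39,2,0
0,0,0,0.54,2.39,2,0
0,0,0,0.54,2.39,2,0'; sed -i 's/(140,170,200)/(90,120,150,180)/' held.py; python3 held.py 5 168.4
```

```text
time: 44.02
tool_pos: [544.7, 187.3, 54.7]
tcp_rot: [180.0, 0.0, 168.3]
ft_force: [-0.4, 0.2, -1.6]
finger_gap: 14.4
grip_force: 61.6
rot [ 0.01  0.03 -0.05] shift [3.1 2.  4.7] tcp [544.7 187.3  54.7]
5 ridge [543.9 186.3] yaw -13.3 n 5 rms 1.78
  seen minus tcp, tool axes [ 0.5 -1.3]
5 ridge [544.4 185.8] yaw -13.2 n 5 rms 1.79
  seen minus tcp, tool axes [-0.  -1.6]
5 ridge [543.6 186.4] yaw -13.9 n 6 rms 1.65
  seen minus tcp, tool axes [ 0.9 -1.3]
5 ridge [545.8 185.8] yaw -13.0 n 6 rms 0.9
  seen minus tcp, tool axes [-1.4 -1.4]
```

```bash
python3 steer.py '0,0,0,0.34,0.21,2,0
0,0,0,0.34,0.21,3.2,0
0,0,0,0.34,0.21,4,0
0,0,0,0.34,0.21,4,0
0,0,0,0.34,0.21,4,0'; python3 held.py 5 168.4;  python3 steer.py '0,0,0,0,0,0.2,0
0,0,0,0,0,0.4,0
0,0,0,0,0,0.7,0
0,0,0,0,0,0.7,0'
```

```text
time: 44.7
tool_pos: [541.6, 191.1, 14.6]
tcp_rot: [180.0, 0.0, 168.4]
ft_force: [0.1, -0.2, -1.0]
finger_gap: 14.2
grip_force: 61.6
rot [0.01 0.03 0.04] shift [ -0.7  -1.1 -35.4] tcp [541.6 191.1  14.6]
5 ridge [540.1 191.1] yaw -10.9 n 6 rms 1.38
  seen minus tcp, tool axes [ 1.6 -0.4]
5 ridge [541.  189.6] yaw -12.8 n 7 rms 1.62
  seen minus tcp, tool axes [ 0.4 -1.7]
5 ridge [541.5 189.6] yaw -13.5 n 8 rms 1.54
  seen minus tcp, tool axes [ 0.  -1.6]
5 ridge [541.3 191.9] yaw -8.5 n 6 rms 1.04
  seen minus tcp, tool axes [0.6 0.6]
time: 45.25
tool_pos: [540.9, 190.9, 6.9]
tcp_rot: [-180.0, -0.0, 168.4]
ft_force: [0.1, 0.7, -0.8]
finger_gap: 14.3
grip_force: 61.6
```

Converted, 3 mm is 0.3, 10 mm is 1.

```bash
python3 steer.py '0,0,0,0,-0.07,0.3,0
0,0,0,0,-0.07,0.6,0
0,0,0,0,-0.07,0.85,0
0,0,0,0,-0.07,1,0
0,0,0,0,-0.07,1,0'
```

```text
time: 45.88
tool_pos: [541.2, 190.4, -1.6]
tcp_rot: [-180.0, 0.0, 168.4]
ft_force: [-6.0, -2.1, 10.7]
finger_gap: 14.1
grip_force: 63.0
```

Seated (floor contact at the expected height). Release and go for P6.

Converted, -100 mm is -10, -70 mm is -7.

```bash
python3 steer.py '0,0,0,0,0,0,22
0,0,0,0,0,0,28
0,0,0,0,0,0,28
0,0,0,0,0,-2,28
0,0,0,0,0,-7,28
0,0,0,0,0,-10,45
0,0,0,0,0,-10,45
0,0,0,0,0,-10,45'; python3 chk.py 5; python3 -c "
from h import *
goy([588.7,-230.9,60],24.3)"
```

```text
time: 46.88
tool_pos: [541.0, 190.3, 97.6]
tcp_rot: [180.0, 0.0, 168.4]
ft_force: [-1.5, -0.8, -0.6]
finger_gap: 44.8
grip_force: 0.0
5 ridge [541.7 189.2] yaw -11.3 n 12 rms 0.94
   err ex,ey 0.5 0.1
5 ridge [540.9 188.4] yaw -12.2 n 8 rms 2.01
   err ex,ey -0.2 -0.8
5 ridge [543.8 187.7] yaw -18.5 n 3 rms 1.27
   err ex,ey 2.8 -0.9
rot [-1.0000e-01  1.0000e-02  1.4414e+02] shift [-131.8 -402.8   36.8] tcp [540.4 190.2  96.7]
```

Converted, -402.8 mm is -40.28, -131.8 mm is -13.18, 144.1 degrees is 36.025.

```bash
python3 steer.py '0,0,36.025,-13.18,-40.28,0,45
0,0,36.025,-13.18,-40.28,0,45
0,0,36.025,-13.18,-40.28,0,45
0,0,36.025,-13.18,-40.28,0,45
0,0,36.025,-13.18,-40.28,0,45
0,0,36.025,-13.18,-40.28,0,45
0,0,36.025,-13.18,-40.28,0,45
0,0,36.025,-13.18,-40.28,0,45'; python3 -c "
from h import *
goy([588.7,-230.9,40],24.3)"
```

```text
time: 47.92
tool_pos: [588.1, -234.4, 95.4]
tcp_rot: [-179.9, 0.0, 81.9]
ft_force: [0.6, -0.9, -0.3]
finger_gap: 45.2
grip_force: 0.0
rot [-0.13  0.07 57.58] shift [ 3.5  0.3 55.4] tcp [ 588.1 -234.4   95.4]
```

```bash
python3 steer.py '0,0,14.4,0,0,2,45
0,0,14.4,0,0,4,45
0,0,14.4,0,0,5.5,45
0,0,14.4,0,0,5.5,45
0,0,14.4,0,0,5.5,45
0,0,14.4,0,0,5.5,40
0,0,14.4,0,0,5.5,40
0,0,14.4,0,0,5.5,40' 60; python3 - <<'E'
from h import *
p=r.snapshot('wrist')
for thr in(140,180,210): locate(6,corners(p,thr=thr,x0=480,x1=680,y0=-330,y1=-140),588,-231.5,-155.6)
goy([588.7,-230.9,-14],24.3)
E
```

```text
time: 48.92
tool_pos: [588.9, -230.4, 41.4]
tcp_rot: [-179.9, 0.1, 25.0]
ft_force: [-0.0, -0.4, -0.3]
finger_gap: 40.1
grip_force: 0.0
6 ridge [ 588.6 -231.1] yaw -156.2 n 7 rms 1.31
6 ridge [ 588.4 -231.7] yaw -156.2 n 8 rms 1.26
6 ridge [ 588.1 -231.2] yaw -156.0 n 9 rms 1.01
rot [-0.05  0.04  0.67] shift [-0.5  0.3 55.7] tcp [ 589.1 -230.5   41.7]
```

```bash
python3 steer.py '0,0,0.2,-0.08,0.06,2.5,40
0,0,0.2,-0.08,0.06,4.5,40
0,0,0.2,-0.08,0.06,5.55,40
0,0,0.2,-0.08,0.06,5.55,40
0,0,0.2,-0.08,0.06,5.55,40
0,0,0.2,-0.08,0.06,5.55,20
0,0,0.2,-0.08,0.06,5.55,5
0,0,0.2,-0.08,0.06,5.55,5' 60; python3 steer.py '0,0,0,0,0,0,0
0,0,0,0,0,0,0
0,0,0,0,0,-2,0
0,0,0,0,0,-7,0
0,0,0,0,0,-9.5,0
0,0,0,0,0,-9.5,0
0,0,0,0,0,-9.5,0' 60; python3 -c "
from h import *
goy([*case(*PL[6],C=CR),75],YAW+180)"
```

```text
time: 49.98
tool_pos: [590.0, -232.0, -11.9]
tcp_rot: [179.9, -0.1, 24.1]
ft_force: [-1.4, 0.6, 6.4]
finger_gap: 13.9
grip_force: 61.3
time: 50.85
tool_pos: [588.4, -231.3, 81.1]
tcp_rot: [-180.0, 0.0, 24.1]
ft_force: [0.2, 0.4, -0.2]
finger_gap: 14.3
grip_force: 60.5
rot [-8.0000e-02 -4.0000e-02 -1.4431e+02] shift [ 171.  -373.7    6.3] tcp [ 588.4 -231.3   81.1]
```

```bash
python3 steer.py '0,0,-36.075,17.1,-37.37,0,0
0,0,-36.075,17.1,-37.37,0,0
0,0,-36.075,17.1,-37.37,0,0
0,0,-36.075,17.1,-37.37,0,0
0,0,-36.075,17.1,-37.37,0,0
0,0,-36.075,17.1,-37.37,0,0
0,0,-36.075,17.1,-37.37,0,0
0,0,-36.075,17.1,-37.37,0,0'; python3 -c "
from h import *
goy([*case(*PL[6],C=CR),55],YAW+180)"
```

```text
time: 51.85
tool_pos: [590.5, 182.3, 79.5]
tcp_rot: [-179.8, -0.1, 110.6]
ft_force: [-0.3, -1.1, -1.3]
finger_gap: 14.2
grip_force: 60.5
rot [ -0.15  -0.16 -57.78] shift [-3.1  0.5 24.5] tcp [590.5 182.3  79.5]
```

Converted, 24 mm is 2.4, 10 mm is 1, -57.8 degrees is -14.45.

```bash
python3 steer.py '0,0,-14.45,-0.15,0.05,0,0
0,0,-14.45,-0.15,0.05,0,0
0,0,-14.45,-0.15,0.05,0,0
0,0,-14.45,-0.15,0.05,0,0
0,0,-14.45,-0.15,0.05,1,0
0,0,-14.45,-0.15,0.05,2.4,0
0,0,-14.45,-0.15,0.05,2.4,0
0,0,-14.45,-0.15,0.05,2.4,0'; python3 held.py 6 168.4
```

```text
time: 52.85
tool_pos: [593.0, 178.0, 57.1]
tcp_rot: [-180.0, -0.1, 167.7]
ft_force: [0.4, 0.6, -0.4]
finger_gap: 14.2
grip_force: 60.5
rot [-0.04 -0.08 -0.66] shift [1.3 1.4 7.1] tcp [593.  178.   57.1]
6 ridge [593.9 177.9] yaw -6.6 n 6 rms 1.43
  seen minus tcp, tool axes [-0.5 -0.1]
6 ridge [593.9 177.8] yaw -7.4 n 6 rms 1.29
  seen minus tcp, tool axes [-0.5 -0.2]
6 ridge [593.2 178.4] yaw -10.4 n 5 rms 1.43
  seen minus tcp, tool axes [0.3 0.3]
6 ridge [595.9 177.1] yaw -12.5 n 5 rms 1.35
  seen minus tcp, tool axes [-2.6 -0.5]
```

```bash
python3 steer.py '0,0,-0.15,0.23,0.14,2,0
0,0,-0.15,0.23,0.14,3.2,0
0,0,-0.15,0.23,0.14,3.9,0
0,0,-0.15,0.23,0.14,3.9,0
0,0,-0.15,0.23,0.14,3.9,0'; python3 held.py 6 168.4;  python3 steer.py '0,0,0,0,0,0.2,0
0,0,0,0,0,0.4,0
0,0,0,0,0,0.7,0
0,0,0,0,0,0.7,0
0,0,0,0,0,0.7,0'
```

```text
time: 53.52
tool_pos: [592.0, 180.0, 19.2]
tcp_rot: [180.0, 0.0, 168.4]
ft_force: [0.1, -0.4, -0.6]
finger_gap: 14.0
grip_force: 60.5
rot [0.02 0.04 0.03] shift [ -0.1  -0.4 -30.8] tcp [592.  180.   19.2]
6 ridge [592.9 179.8] yaw -6.4 n 6 rms 1.42
  seen minus tcp, tool axes [-0.7 -0.1]
6 ridge [593.1 180.4] yaw -5.9 n 5 rms 1.01
  seen minus tcp, tool axes [-0.8  0.5]
6 ridge [592.4 180.7] yaw -10.3 n 4 rms 1.25
  seen minus tcp, tool axes [-0.1  0.6]
6 ridge [590.7 184.1] yaw -1.2 n 3 rms 2.0
  seen minus tcp, tool axes [2.2 3.6]
time: 54.2
tool_pos: [592.0, 180.2, 13.7]
tcp_rot: [180.0, 0.0, 168.4]
ft_force: [-7.4, -1.9, 12.6]
finger_gap: 14.0
grip_force: 62.2
```

```bash
python3 steer.py '0,0,0,0,0,-0.4,0
0,0,0,0.13,-0.07,-0.4,0
0,0,0,0.13,-0.07,-0.4,0
0,0,0,0.13,-0.07,-0.1,0
0,0,0,0.13,-0.07,0.2,0
0,0,0,0.13,-0.07,0.2,0
0,0,0,0.13,-0.07,0.2,0'
```

```text
time: 55.08
tool_pos: [591.1, 180.2, 12.9]
tcp_rot: [179.9, 0.1, 168.5]
ft_force: [-11.3, -1.4, 22.8]
finger_gap: 14.2
grip_force: 63.8
```

```bash
python3 steer.py '0,0,0,0,0,-0.6,0
0,0,0,0,0,-1.2,0
0,0,0,0,0,-1.2,0
0,0,0,0,0,-1.2,0'; python3 - <<'E'
from h import *
p=r.snapshot('wrist');t=tool()[0]; print(t)
a=np.radians(YAW)
im=rect(p,520,670,90,230,30,4)
np.save('p6.npy',p,allow_pickle=True)
cv2.imwrite('pics/p6.png',cv2.convertScaleAbs(im,alpha=1.3))
E
```

```text
time: 55.58
tool_pos: [589.9, 179.4, 21.3]
tcp_rot: [-180.0, -0.0, 168.4]
ft_force: [-0.4, -0.5, -0.1]
finger_gap: 14.3
grip_force: 60.8
[589.79785804 179.4059819   21.20595306]
```

View pics/p6.png

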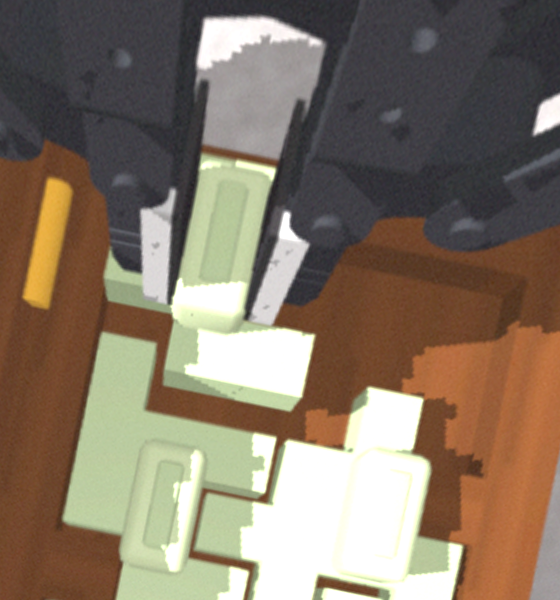

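Held P6 is about 1.7 mm too far to case +x (gap to P5 at (220,396)–(220,423) too wide) and ~0.7 mm to −y; correct and insert.

Converted, 12 mm is 1.2, 10 mm is 1.

```bash
python3 steer.py '0,0,0,0.19,0.05,0,0
0,0,0,0.19,0.05,0.4,0
0,0,0,0.19,0.05,0.7,0
0,0,0,0.19,0.05,1,0
0,0,0,0.19,0.05,1.2,0
0,0,0,0.19,0.05,1.2,0'
```

```text
time: 56.38
tool_pos: [588.3, 180.4, 9.6]
tcp_rot: [-180.0, -0.0, 168.4]
ft_force: [-0.4, -0.6, -0.9]
finger_gap: 14.1
grip_force: 60.8
```

Below the rim with no force: it is in. Continue to the floor.

```bash
python3 steer.py '0,0,0,0,0,0.3,0
0,0,0,0,0,0.6,0
0,0,0,0,0,0.8,0
0,0,0,0,0,0.9,0
0,0,0,0,0,0.9,0'
```

```text
time: 57.0
tool_pos: [588.8, 180.4, 1.9]
tcp_rot: [180.0, 0.0, 168.4]
ft_force: [-3.7, -1.9, 6.6]
finger_gap: 14.1
grip_force: 61.9
```

Converted, 50 mm is 5, -110 mm is -11.

```bash
python3 steer.py '0,0,0,0,0,0,22
0,0,0,0,0,0,28
0,0,0,0,0,0,28
0,0,0,0,0,-2,28
0,0,0,0,0,-7,28
0,0,0,4,-3,-11,40
0,0,0,5,-3,-11,40
0,0,0,5,-3,-11,40'; python3 chk.py 1 2 4 5 6; python3 -c "
from h import *
print(tool()[0])"
```

```text
time: 58.0
tool_pos: [533.5, 161.3, 111.8]
tcp_rot: [180.0, 0.1, 168.4]
ft_force: [0.5, -0.8, 0.2]
finger_gap: 40.2
grip_force: 0.0
1 ridge [481.4 149.6] yaw -11.5 n 10 rms 0.66
   err ex,ey 0.3 0.2
1 ridge [481.4 149.5] yaw -11.6 n 10 rms 0.52
   err ex,ey 0.4 0.1
1 ridge [481.3 149.5] yaw -11.5 n 10 rms 0.6
   err ex,ey 0.2 0.1
2 ridge [539.6 137.6] yaw -11.8 n 16 rms 1.24
   err ex,ey 0.2 0.2
2 ridge [539.6 137.9] yaw -11.8 n 13 rms 0.89
   err ex,ey 0.2 0.4
2 ridge [539.9 137.8] yaw -11.7 n 13 rms 0.5
   err ex,ey 0.6 0.4
4 ridge [491.4 199.7] yaw -11.3 n 8 rms 0.5
   err ex,ey 0.0 0.3
4 ridge [490.6 201. ] yaw -9.2 n 4 rms 0.78
   err ex,ey -1.0 1.4
4 ridge [487.4 202.5] yaw -4.6 n 4 rms 1.27
   err ex,ey -4.5 2.2
5 ridge [541.6 189. ] yaw -11.5 n 13 rms 0.88
   err ex,ey 0.4 -0.1
5 ridge [542.1 187.8] yaw -16.9 n 5 rms 1.64
   err ex,ey 1.1 -1.1
5 ridge [544.4 187.9] yaw -20.5 n 3 rms 1.46
   err ex,ey 3.3 -0.6
6 ridge [592.5 178.2] yaw -12.2 n 7 rms 0.73
   err ex,ey 1.4 -0.4
6 ridge [582.4 181.4] yaw 3.8 n 2 rms 2.07
   err ex,ey -9.1 0.6
6 ridge [583.5 181.9] yaw 0.0 n 1 rms 0.0
   err ex,ey -8.1 1.4
[533.39791386 161.25804984 110.75945399]
```

Converted, -121 mm is -12.1, -60 mm is -6.

```bash
python3 steer.py '0,0,0,0,0,-6,46
0,0,0,0,0,-12.1,46
0,0,0,0,0,-12.1,46
0,0,0,0,0,-12.1,46'; python3 -c "
from h import *
goy([565.2,328.0,232],168.35)"
```

```text
time: 58.55
tool_pos: [533.6, 161.2, 230.5]
tcp_rot: [-180.0, -0.1, 168.4]
ft_force: [0.6, -1.0, -0.1]
finger_gap: 46.2
grip_force: 0.0
rot [-0.04 -0.08  0.09] shift [  2.4 169.8  -1.6] tcp [533.6 161.2 230.5]
```

Converted, 169.8 mm is 16.98, 120 mm is 12.

```bash
python3 steer.py '0,0,0,0.24,6,-0.16,46
0,0,0,0.24,12,-0.16,46
0,0,0,0.24,16.98,-0.16,46
0,0,0,0.24,16.98,-0.16,46
0,0,0,0.24,16.98,-0.16,46
0,0,0,0.24,16.98,4,46
0,0,0,0.24,16.98,8,46
0,0,0,0.24,16.98,9.7,46'; python3 steer.py '0,0,0,0,0,0.2,46
0,0,0,0,0,0.2,25
0,0,0,0,0,0.2,8
0,0,0,0,0,0.2,0
0,0,0,0,0,0.2,0
0,0,0,0,0,0.2,0' 40
```

```text
time: 59.55
tool_pos: [563.4, 325.5, 131.2]
tcp_rot: [-179.8, -0.2, 168.3]
ft_force: [-0.1, -0.4, -0.6]
finger_gap: 46.2
grip_force: 0.0
time: 60.3
tool_pos: [566.2, 327.4, 135.2]
tcp_rot: [180.0, 0.1, 168.4]
ft_force: [-1.7, -4.4, 5.2]
finger_gap: 7.9
grip_force: 39.2
```

Converted, -110.1 mm is -11.01, -86.9 mm is -8.69.

```bash
python3 steer.py '0,0,0,0,-1,-0.6,0
0,0,0,0,-2.01,-1.14,0
0,0,0,0,-4.16,-2.01,0
0,0,0,0,-6.4,-2.59,0
0,0,0,0,-8.69,-2.87,0
0,0,0,0,-11.01,-2.85,0
0,0,0,0,-11.01,-2.85,0'
```

```text
time: 61.18
tool_pos: [543.9, 218.7, 164.3]
tcp_rot: [179.9, 0.2, 168.3]
ft_force: [-1.3, 0.3, 9.8]
finger_gap: 8.0
grip_force: 41.7
```

Converted, -106 mm is -10.6, -87.6 mm is -8.76.

```bash
python3 steer.py '0,0,0,0,-2.33,0.12,0
0,0,0,0,-4.59,0.74,0
0,0,0,0,-6.74,1.65,0
0,0,0,0,-8.76,2.85,0
0,0,0,0,-10.6,4.29,0
0,0,0,0,-10.6,4.29,0'
```

```text
time: 61.92
tool_pos: [521.8, 113.5, 117.7]
tcp_rot: [-179.9, 0.1, 168.3]
ft_force: [3.9, -4.1, 3.9]
finger_gap: 8.2
grip_force: 40.4
```

```bash
python3 steer.py '0,0,0,0,-1.62,1.65,0
0,0,0,0,-3.02,3.5,0
0,0,0,0,-4.16,5.51,0
0,0,0,0,-4.88,7.22,0
0,0,0,0,-5.25,8.39,0
0,0,0,0,-5.48,9.29,0
0,0,0,0,-5.48,9.29,0'; python3 -c "
from h import *
t=tool()[0];a=np.radians(YAW);d=t[:2]-CR;print(t,d@[-np.sin(a),np.cos(a)])"
```

```text
time: 62.8
tool_pos: [511.2, 62.3, 24.2]
tcp_rot: [179.9, 0.1, 168.4]
ft_force: [5.7, 3.4, -1.4]
finger_gap: 8.2
grip_force: 39.4
[511.21299539  62.33902232  24.20184231] -105.63128479832461
```

```bash
python3 steer.py '0,0,0,0,-0.05,0.4,0
0,0,0,0,-0.1,0.8,0
0,0,0,0,-0.13,1.2,0
0,0,0,0,-0.15,1.5,0
0,0,0,0,-0.17,1.8,0
0,0,0,0,-0.17,2.1,0
0,0,0,0,-0.17,2.1,0'
```

```text
time: 63.68
tool_pos: [511.0, 59.8, 6.9]
tcp_rot: [-179.9, 0.0, 168.4]
ft_force: [-11.7, -3.6, 30.7]
finger_gap: 8.3
grip_force: 43.1
```

Converted, 3 mm is 0.3, 1.5 mm is 0.15.

```bash
python3 steer.py '0,0,0,0,0,0.15,0
0,0,0,0,0,0.3,0
0,0,0,0,0,0.3,0'
```

```text
time: 64.05
tool_pos: [512.0, 59.6, 5.3]
tcp_rot: [-179.9, 0.2, 168.5]
ft_force: [-13.6, -5.1, 39.5]
finger_gap: 8.0
grip_force: 45.5
```

Converted, -7 mm is -0.7, -3 mm is -0.3.

```bash
python3 steer.py '0,0,0,0,0,-0.3,0
0,0,0,0,0,-0.7,0
0,0,0,0,0,-0.7,0'; python3 - <<'E'
from h import *
p=r.snapshot('scene');a=cv2.imread('pics/scene0.png')
g=lambda im:cv2.cvtColor(im,cv2.COLOR_BGR2GRAY).astype(np.float32)
# shift of image features relative to the start: lid's front +x corner and +x hinge corner
for nm,X in (("front+x",(93,-68,66)),("hinge+x",(93,68,66)),("base",(93,-68,15))):
    u=proj(p,[*case(*X[:2]),X[2]])[0].round().astype(int)
    A=g(a)[u[1]-9:u[1]+10,u[0]-9:u[0]+10];B=g(p['pixels'])[u[1]-16:u[1]+17,u[0]-16:u[0]+17]
    m=cv2.matchTemplate(B,A,cv2.TM_CCOEFF_NORMED);_,v,_,l=cv2.minMaxLoc(m);print(nm,v,np.array(l)-7, "1deg lift at front =",(proj(p,[*case(*X[:2]),X[2]+2.4])-proj(p,[*case(*X[:2]),X[2]]))[0].round(1))
E
```

```text
time: 64.42
tool_pos: [511.8, 59.9, 8.6]
tcp_rot: [-180.0, 0.2, 168.4]
ft_force: [8.3, -1.8, -2.1]
finger_gap: 8.3
grip_force: 41.2
front+x 0.9934543967247009 [ 0 -1] 1deg lift at front = [ 0.1 -0.7]
hinge+x 0.9925164580345154 [0 0] 1deg lift at front = [ 0.2 -0.7]
base 0.9986992478370667 [0 0] 1deg lift at front = [ 0.1 -0.7]
```

Converted, 3 mm is 0.3, 2 mm is 0.2.

```bash
python3 steer.py '0,0,0,0,0,0.1,0
0,0,0,0,0,0.2,0
0,0,0,0,0,0.3,0
0,0,0,0,0,0.3,0'; python3 - <<'E'
from h import *
p=r.snapshot('scene');a=cv2.imread('pics/scene0.png')
g=lambda im:cv2.GaussianBlur(cv2.cvtColor(im,cv2.COLOR_BGR2GRAY).astype(np.float32),(0,0),1)
for nm,X in (("front+x",(93,-68,66)),("hinge+x",(93,68,66)),("base",(93,-68,15)),("mid+x",(93,-30,66))):
    u=proj(p,[*case(*X[:2]),X[2]])[0].round().astype(int)
    s=np.s_[u[1]-10:u[1]+10,u[0]-10:u[0]+10]
    print(nm,np.round(cv2.phaseCorrelate(np.ascontiguousarray(g(a)[s]),np.ascontiguousarray(g(p['pixels'])[s]),cv2.createHanningWindow((20,20),cv2.CV_32F)),2) if 0 else cv2.phaseCorrelate(np.ascontiguousarray(g(a)[s]),np.ascontiguousarray(g(p['pixels'])[s]),cv2.createHanningWindow((20,20),cv2.CV_32F)))
E
```

```text
time: 64.97
tool_pos: [511.7, 59.6, 5.7]
tcp_rot: [-180.0, 0.2, 168.4]
ft_force: [5.9, -3.5, 2.8]
finger_gap: 8.3
grip_force: 41.8
front+x ((0.018091465420722486, 0.04797328639478948), 0.9928972169756889)
hinge+x ((-0.07140702768021079, -0.037428357961951875), 1.0002112951502204)
base ((0.020661372953540535, -0.11364021948640612), 0.9723969012498855)
mid+x ((-0.14753492661493617, -0.15664421974082465), 0.9606553077697754)
```

Units first: shifts go in cm and turns go in units of 4 degrees. So -130 mm is -13, -70 mm is -7.

```bash
python3 steer.py '0,0,0,0,0,0,14
0,0,0,0,0,0,24
0,0,0,0,0,0,34
0,0,0,0,0,0,34
0,0,0,0,0,-2,34
0,0,0,0,0,-7,34
0,0,0,0,0,-13,34
0,0,0,0,0,-13,34'; python3 steer.py '0,0,0,0,-6,0,34
0,0,0,0,-12,0,34
0,0,0,0,-15,0,34
0,0,0,0,-15,0,34
0,0,0,0,-15,0,34
0,0,0,0,-15,0,34';  python3 - <<'E'
from h import *
p=r.snapshot('scene');a=cv2.imread('pics/scene0.png')
g=lambda im:cv2.GaussianBlur(cv2.cvtColor(im,cv2.COLOR_BGR2GRAY).astype(np.float32),(0,0),1)
for nm,X in (("front+x",(93,-68,66)),("front-x",(-93,-68,66)),("base",(93,-68,15)),("bar",(37,-108,48))):
    u=proj(p,[*case(*X[:2]),X[2]])[0].round().astype(int)
    s=np.s_[u[1]-10:u[1]+10,u[0]-10:u[0]+10]
    print(nm,cv2.phaseCorrelate(np.ascontiguousarray(g(a)[s]),np.ascontiguousarray(g(p['pixels'])[s]),cv2.createHanningWindow((20,20),cv2.CV_32F)))
# anything jade left on the mat (top view), plaques under the lid
t=r.snapshot('top')['pixels'].astype(int); m=((t[...,1]-t[...,0]>15)&(t[...,1]-t[...,2]>8)).astype(np.uint8)
n,_,st,_=cv2.connectedComponentsWithStats(m);print([s.tolist() for s in st[1:] if s[4]>60])
E
```

```text
time: 66.03
tool_pos: [514.6, 61.0, 141.9]
tcp_rot: [179.9, 0.6, 168.4]
ft_force: [0.1, 0.5, -1.5]
finger_gap: 34.2
grip_force: 0.0
time: 66.78
tool_pos: [480.5, -85.0, 135.2]
tcp_rot: [180.0, -0.0, 168.5]
ft_force: [0.1, -0.8, 0.3]
finger_gap: 33.8
grip_force: 0.0
front+x ((0.021167487859752754, 0.02980229419700109), 1.002205673009157)
front-x ((0.006459138494310679, -0.026638633993739447), 1.0009793704003096)
base ((0.03702437675997672, -0.0957678942759248), 0.9771289527416229)
bar ((-0.004948032751956433, 0.034135771001938764), 0.9904355023801327)
[]
```

The lid is back in its starting pose to within 0.05 px, no jade remains on the mat, and the robot is clear of everything.

```bash
python3 -c "
from bench import r
print(r.hand_in())"
```

```text
the job is handed in; nothing more can be done
None
```

All five plaques present (1, 2, 4, 5 and 6) are in their places, the lid is lowered shut and the job is handed in at about 67 s; the wrist camera put plaques 1, 2, 4 and 5 within about 0.6 mm and plaque 6 about 1.5 mm off before closing, but the hand-in printed no verdict and I did not re-measure the basin, spanner or bur stand.

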